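# Thread a hose elbow into a clamped port and clock its outlet

### The job

Fit the loose hose-barb elbow into the clamped port and thread it clockwise (seen from above) until it draws down firmly on the seal inside, stopping with its barb pointing straight at the hose guide. Feel for where the thread starts and work gently, never forcing the elbow against the port (stay well under 40 N); leave it upright and let go, and do not disturb the lidded pot or the vial.

Things in the scene. Friction and masses are not known exactly. Their poses are not given: they have to be found in the camera images.
- elbow_block (a point): Centre of the grip block of the loose bare-metal elbow (0.12 kg), which starts upright on the bench. Block 28 x 28 mm, 26 to 64 mm above the elbow's lower end; this point is on the elbow's axis, 45 mm above the lower end. z: up; x: along the hose barb, 14 mm thick, 48 mm out from the block's +x face at this height. Grasp the flat +y and -y faces.
- elbow_tip (a point): Centre of the elbow's lower end; axes as elbow_block. From here up: a round spigot 28 mm across with chamfered end, then a flange 37 mm across at 22 to 26 mm, then the block. Two lugs 5 mm thick (flat below, round above) stick out of the spigot at +y and -y to 19 mm from the axis, centres 8 mm above this point.
- barb_end (a point): Free end of the elbow's hose barb: 62 mm from the elbow's axis along its +x, 45 mm above its lower end.
- port: The port: a round steel female fitting, 66 mm across, held in a small clamp on a 120 x 96 mm plate fixed to the bench. Origin on the bench top under the vertical port axis, z up. x is the axis from which the clock angles below count, seen from above. Its clamp does not let it turn.
- port_mouth (a point): Centre of the mouth, level with the fitting's top, 60 mm above the bench; axes as port. Bore 30.6 mm wide, two opposite slots 7 mm wide for the lugs. Slot angle not given: the elbow drops in with its barb 9 to 65 degrees counterclockwise of port +x (about 4 degrees of play either way). With lugs lying on the rim, elbow_tip is 5.5 mm below the mouth.
- seal_top (a point): Centre of the springy rubber seal in the bore, 16.5 mm below the mouth; a dropped-in elbow rests on it. From there it threads clockwise: some 17 degrees free, then a ramp draws it down 0.6 mm per 10 degrees against the seal (3 N at first, 1 N more per mm); hard stop about 100 degrees from the slots. It turns clockwise only, and friction keeps it where it is left.
- guide: Hose guide: post with an open U fork, 101 mm tall, 115 mm from the port axis, 30 degrees clockwise of port +x seen from above (39 to 95 degrees clockwise from where the elbow drops in). Origin at its foot; x points from the port axis through the post, so the barb points straight at it when barb_end has y = 0 and x about -53 mm in this frame.
- vial: Bystander: small capped vial, 24 mm across, 52 mm tall, origin at its underside. Leave alone.
- pot: Bystander: low lidded pot, 74 mm across, 44 mm tall, origin at its underside. Leave alone.

How it is judged:
On the way:
1. the elbow's lugs have dropped through the slots: its lower end more than 12 mm below the mouth, within 4 mm of the axis (z of elbow_tip in the frame of port_mouth below -0.012 m and horizontal distance between elbow_tip and port_mouth below 0.004 m), for 0.1 s.
At the end, for the whole second after the job is handed in: The elbow stands threaded in the port, let go: its lower end at least 17.0 mm below the mouth (drawn down on the seal) and within 4 mm of the port axis, upright within 5 degrees, its barb's end within 10 mm of the line from the port axis to the hose guide (about 9 degrees) (z of elbow_tip in the frame of port_mouth below -0.017 m and horizontal distance between elbow_tip and port_mouth below 0.004 m and y of barb_end in the frame of guide between -0.01 and 0.01 m and x of barb_end in the frame of guide between -0.075 and -0.03 m and angle between elbow_tip's own z axis and vertical below 0.09 rad); the robot touches nothing.
It fails at once if the elbow is forced against the port with more than 50 N (contact force between elbow and port above 50 N).
It fails at once if the pot or the vial is moved by more than 15 mm (distance of any of pot, vial from where it was at the start of the episode above 0.015 m).
It also fails if it takes over 72 s, if anything falls off the work surface, if the arm or the gripper's body presses on something with over 40 N, if the wrist force passes 120 N, or if a joint passes its speed limit or range.

### The arm

A 6-joint arm with a two-finger parallel gripper is mounted at the origin on a cart in front of the work surface, level with it; the furniture and walls round the work are solid. World frame = base frame: x ahead of the robot, y to its left, z up, the work surface at z = 0. Lengths are in m, angles in rad, forces in N, time in s.
With the tool pointing down it reaches from about 0.375 to 0.9 m from the base axis. Payload 3.1 kg.
Tool frame: the origin (TCP) lies at the very end of the fingers, on their centre line; the grasp point (between the pads) lies 19 mm behind it; z points along the fingers, y is the direction in which the jaws open and shut (so a half turn about z gives the same grasp; the last joint's range is limited). The gripper opens to 87 mm and grips with 3 to 60 N. Pads are 19 mm wide; open, the fingers measure 117 mm over their backs; the gripper's body (75 mm by 190 mm) begins 51 mm behind the grasp point.
Start: joints at [-1.306, 0.527, 1.433, -0, 1.181, -0.178], TCP at [0.268, -0.564, 0.198] pointing down, gripper open.
Joint ranges: [-3.08, 3.08], [-0.75, 2.2], [0.22, 2.44], [-1.43, 4.57], [0, 2.65], [-2.85, 2.85]. Speed limits (rad/s): [2.79, 2.79, 3.14, 3.14, 3.14, 3.14].

### API

Orientations are given as a unit quaternion [x, y, z, w].
In Python, from rig import robot gives the robot as it stands. The module is installed in compiled form; this text tells all that it offers.
- The arm moves only by the tool send_rows, never from a script. Its argument "deltas" is a list of rows, each an object of numbers: "tx", "ty", "tz": the shift along the tool's x, y, z in cm; "rx", "ry", "rz": the turn, a rotation vector about the tool's x, y, z in rad. A call has 1 to 5 rows; each row is the pose to reach, as a shift and turn from the pose commanded when the call began, along the tool's axes at that moment; what a row does not reach only later rows make up. A row lasts 1/12 s, in which the tool goes at most 41.7 mm and 7.16 degrees, less where a joint would pass 70% of its speed; a pose out of reach is approached as far as the arm can. A call with a gripper value outside its range is refused whole. "claw" is the finger opening in cm, from 0 to 8.7, set as the call begins (left out, the last holds). The fingers move at their own pace and stop on an object; "squeeze" is the grip in N (left out, the last holds). Time passes only in rows, so rows that repeat a pose let the fingers close. It gives the time, the measured TCP pose, the force and the opening at its end, in the units of the state.
- robot.get_obs(): the state, without advancing time (a new reading comes with each control period).
- robot.camera(name): name is "scene" or "top" or "wrist"; returns a dict with "color" (400x640x3 uint8, red, green, blue), "z_map" (400x640 float32, m along the optical axis (not along the pixel's ray), 0 where there is no reading), "intrinsics" (3x3 intrinsics, pixels), "distortion" ([k1, k2, p1, p2, k3] as OpenCV has them; the pictures are not rectified), "R" (3x3) and "t" (3): a world point X has camera coordinates R X + t; the wrist camera has in their place "tool_from_camera" (4x4, takes a point from camera to tool coordinates, whose origin is the TCP and whose axes are the flange's). Camera axes: x right, y down, z forward; pixel columns grow to the right and rows downward; lengths in m; the calibration is good to about 2 mm. A picture is of the moment at which its call begins: read the wrist's pose just before it.
- robot.hand_in(): hands the job in, once; it reports no verdict.
Trained networks look in the newest picture that a camera, given by its name, has taken for a name from the list of things; names that differ only in an ending like _2 or _b are one class to them, and where a whole thing is asked for, a point or a joint stands for the part that bears it (a point fixed in the world has none). Each returns a list of dicts, best first, with "p" (0 to 1); they miss things now and then, are a little off and sometimes report something else, mostly with a low value. They report only what shows in the picture. A call takes as long as a camera call.
- robot.outline_of(label, camera): "pixels" (400x640 bool, what is visible of it) and "xy" ([column, row] in pixels, amid what is visible of it).
- robot.tip_of(label, camera): "xy" ([column, row] in pixels: a listed point, or the origin of a listed thing).
The state is a dict: "time": time; "q": joint angles; "joint_velocities": joint speeds; "joint_torque": joint torques, N m; "position": TCP position; "tool_rot": TCP orientation; "ft_force": force on the tool from outside, world axes, zero at the start; "moment": the same for the moment, N m; "grip_width": finger opening in m.
Only numpy, scipy, OpenCV 4.12 (cv2) and the standard library are available. Lean on these libraries where they do the work, as an engineer would, in place of code of your own. Each camera call takes 0.05 s, during which the arm holds its last target.

## Working session

There is one attempt and no reset: what is moved stays moved. The work goes in short steps, Python scripts to look and compute and a tool call to move; the robot and the scene stay as the last step left them, time stands still between calls to the robot, and variables do not carry over. Pictures are saved under pics/ and viewed, and the job is handed in when it is done.

Besides the shell and the picture viewer there is one more tool, called after "Request:" in YAML: its name, and indented under it one key for each argument. send_rows: Moves the arm, as the interface text tells. Its arguments: {"type":"object","properties":{"deltas":{"type":"array","items":{"type":"object","properties":{"tx":{"type":"number"},"ty":{"type":"number"},"tz":{"type":"number"},"rx":{"type":"number"},"ry":{"type":"number"},"rz":{"type":"number"}}}},"claw":{"type":"number"},"squeeze":{"type":"number"}},"required":["deltas"]}

```bash
mkdir -p pics
cat > h.py <<'E'
from rig import robot
import numpy as np, cv2
from scipy.spatial.transform import Rotation as Rn
def snap(name,fn=None):
    o=robot.get_obs()
    c=robot.camera(name)
    if fn: cv2.imwrite('pics/'+fn,cv2.cvtColor(c['color'],cv2.COLOR_RGB2BGR))
    if 'R' not in c:
        T=np.eye(4);T[:3,:3]=Rn.from_quat(o['tool_rot']).as_matrix();T[:3,3]=o['position']
        W=T@c['tool_from_camera'];c['W']=W
    else:
        W=np.eye(4);W[:3,:3]=np.array(c['R']).T;W[:3,3]=-np.array(c['R']).T@np.array(c['t']);c['W']=W
    return c
def ray(c,xy):
    p=cv2.undistortPoints(np.array([[xy]],float),np.array(c['intrinsics']),np.array(c['distortion']))[0,0]
    return np.array([p[0],p[1],1.])
def at_z(c,xy,z):
    d=c['W'][:3,:3]@ray(c,xy);o=c['W'][:3,3]
    return o+d*(z-o[2])/d[2]
def at_depth(c,xy):
    u,v=int(round(xy[0])),int(round(xy[1]))
    z=c['z_map'][v,u]
    return c['W'][:3,:3]@(ray(c,xy)*z)+c['W'][:3,3]
def proj(c,X):
    W=np.linalg.inv(c['W']);r,_=cv2.Rodrigues(W[:3,:3])
    return cv2.projectPoints(np.array(X,float).reshape(-1,1,3),r,W[:3,3],np.array(c['intrinsics']),np.array(c['distortion']))[0][:,0]
E
cat > a.py <<'E'
from h import *
np.set_printoptions(precision=4,suppress=True)
Z=dict(elbow_block=.045,elbow_tip=0,barb_end=.045,port=0,port_mouth=.06,seal_top=.0435,guide=0,vial=0,pot=0)
print(robot.get_obs())
for n in ['scene','top']:
    c=snap(n,n+'0.png'); print(n,c['W'][:3,3])
    for l,z in Z.items():
        for r in robot.tip_of(l,n)[:2]:
            xy=r['xy'];print(l,round(r['p'],2),np.array(xy),at_z(c,xy,z))
E
python3 a.py
```

```text
{'time': 0.0, 'q': array([-1.3055,  0.5285,  1.4339,  0.    ,  1.1814, -0.1785]), 'joint_velocities': array([-0.0008, -0.0003, -0.0004, -0.0007, -0.0005,  0.0002]), 'joint_torque': array([ -0.0005, -44.0041, -17.6593,   0.0632,   0.0583,  -0.0002]), 'position': array([ 0.2682, -0.5636,  0.1968]), 'tool_rot': array([ 0.9755,  0.2201, -0.    , -0.0011]), 'ft_force': array([ 1.001 , -0.2595,  0.2138]), 'moment': array([0.0012, 0.0276, 0.0538]), 'grip_width': 0.0870343863699561}
scene [0.2756 0.1781 0.7063]
elbow_block 0.77 [406.8 202.4] [ 0.5151 -0.3632  0.045 ]
elbow_tip 0.46 [374.9 192. ] [ 0.5914 -0.3855  0.    ]
barb_end 0.6 [373.8 192.9] [ 0.5716 -0.3467  0.045 ]
port 0.81 [312.4 262.3] [ 0.5853 -0.1933  0.    ]
port_mouth 0.86 [311.6 242. ] [ 0.5836 -0.1903  0.06  ]
seal_top 0.63 [306.4 246. ] [ 0.593  -0.1886  0.0435]
seal_top 0.61 [311.4 261.6] [ 0.5683 -0.1705  0.0435]
guide 0.66 [290.9 213.4] [ 0.6805 -0.251   0.    ]
guide 0.53 [312.  173.3] [ 0.7132 -0.3515  0.    ]
vial 0.84 [315.2 174.2] [ 0.7069 -0.3534  0.    ]
pot 0.82 [354.9 158.6] [ 0.6721 -0.4348  0.    ]
top [ 0.4619 -0.2278  0.9295]
elbow_block 0.6 [360.  238.5] [ 0.5121 -0.3665  0.045 ]
elbow_tip 0.89 [358.9 238.2] [ 0.5153 -0.3713  0.    ]
barb_end 0.73 [348.8 208.8] [ 0.5708 -0.3443  0.045 ]
port 0.82 [269.  203.6] [ 0.5843 -0.1838  0.    ]
port_mouth 0.59 [267.5 201.4] [ 0.5807 -0.1836  0.06  ]
seal_top 0.7 [269.5 202.7] [ 0.5804 -0.1868  0.0435]
guide 0.74 [300.2 161.3] [ 0.6757 -0.247   0.    ]
vial 0.67 [350.5 143.6] [ 0.7172 -0.3542  0.    ]
pot 0.93 [387.3 168.5] [ 0.6644 -0.4333  0.    ]
```

```bash
cd pics; python3 -c "
import cv2
a=cv2.imread('scene0.png');b=cv2.imread('top0.png')
cv2.imwrite('s1.png',cv2.resize(a[130:310,240:460],None,fx=3.6,fy=3.3,interpolation=2)[:600,:800])
cv2.imwrite('t1.png',cv2.resize(b[120:290,220:430],None,fx=3.5,fy=3.5,interpolation=2))"
```

```text
(no output)
```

View pics/s1.png

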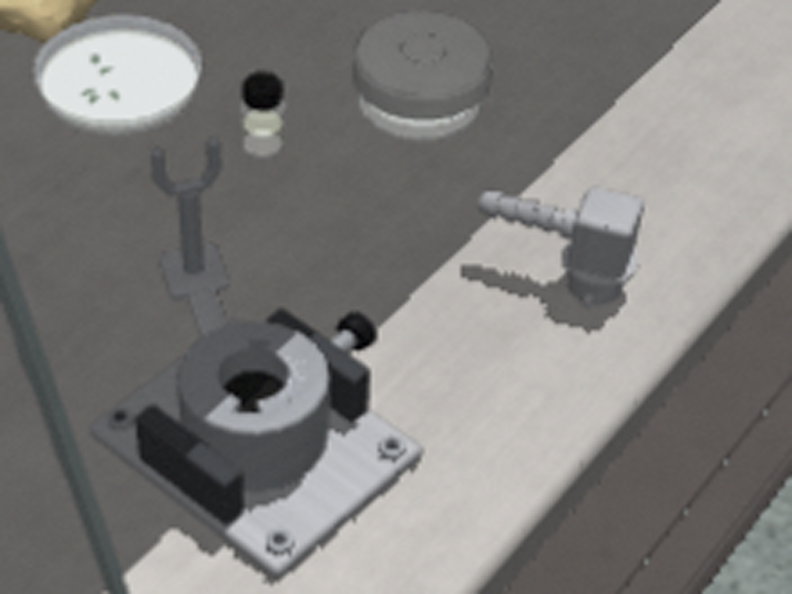

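View pics/t1.png

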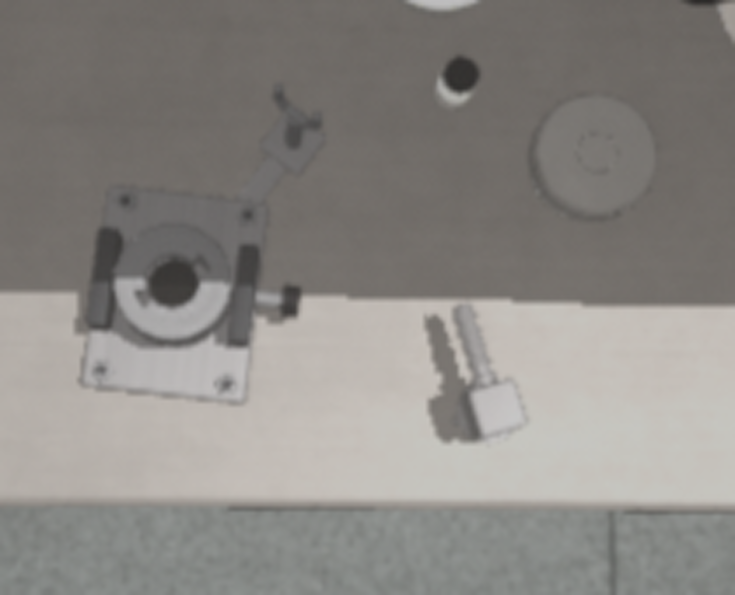

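The two views agree. The port axis is near (0.581, -0.186), the guide lies about 33° clockwise of world +x, and the elbow is at (0.513, -0.366) with its barb at about 20°. The slots show at crop (203,263) and (140,297). Next I'll move over the elbow.

Request:
send_rows:
  deltas:
    - {"tx":3.9,"ty":-0.9,"tz":0}
    - {"tx":7.8,"ty":-1.9}
    - {"tx":11.7,"ty":-2.8}
    - {"tx":15.6,"ty":-3.7}
    - {"tx":19.5,"ty":-4.7}

```text
schema error: expected keys tx, ty, tz, rx, ry, rz
```

Request:
send_rows:
  deltas:
    - {"tx":3.6,"ty":-0.9,"tz":0}
    - {"tx":7.2,"ty":-1.7}
    - {"tx":10.0,"ty":-2.4}
    - {"tx":10.0,"ty":-2.4}
    - {"tx":10.0,"ty":-2.4}

```text
schema error: expected keys tx, ty, tz, rx, ry, rz
```

```bash
cat > b.py <<'E'
from h import *
import sys
np.set_printoptions(precision=4,suppress=True)
Z=dict(elbow_block=.045,elbow_tip=0,barb_end=.045,port=0,port_mouth=.06,seal_top=.0435,guide=0,vial=0,pot=0)
o=robot.get_obs();print(o['time'],o['position'],Rn.from_quat(o['tool_rot']).as_matrix()[:,0],o['ft_force'])
for n in sys.argv[2:]:
    c=snap(n,n+sys.argv[1]+'.png'); print(n,c['W'][:3,3])
    for l,z in Z.items():
        for r in robot.tip_of(l,n)[:2]:
            xy=r['xy'];print(l,round(r['p'],2),np.array(xy),at_z(c,xy,z))
E
python3 b.py 1 wrist
```

```text
1.0 [ 0.2684 -0.5645  0.1978] [ 0.9031  0.4294 -0.    ] [-0.3956  0.9613  0.0866]
wrist [ 0.3311 -0.5333  0.3847]
```

View pics/wrist1.png

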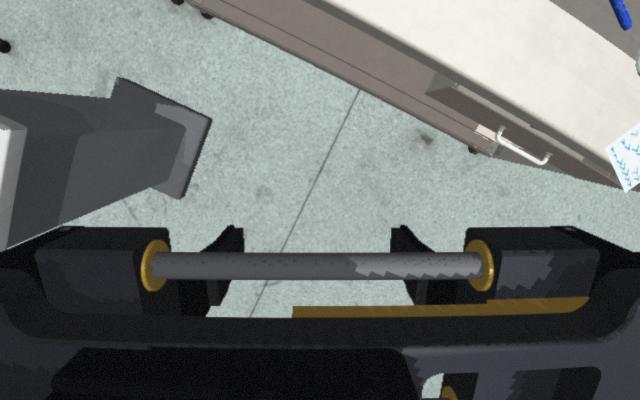

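The wrist camera sits about 7 cm along tool +x, with its image up pointing along tool +x. The rows need all six keys, so I'll resend.

Request:
send_rows:
  deltas:
    - {"tx":3.9,"ty":-0.9,"tz":0,"rx":0,"ry":0,"rz":0}
    - {"tx":7.8,"ty":-1.9,"tz":0,"rx":0,"ry":0,"rz":0}
    - {"tx":11.7,"ty":-2.8,"tz":0,"rx":0,"ry":0,"rz":0}
    - {"tx":15.6,"ty":-3.7,"tz":0,"rx":0,"ry":0,"rz":0}
    - {"tx":19.5,"ty":-4.7,"tz":0,"rx":0,"ry":0,"rz":0}

```text
time: 1.92
position: [0.4255, -0.4373, 0.1978]
tool_rot: [0.976, 0.22, 0.0, 0.0]
ft_force: [-0.3, 0.4, 0.4]
grip_width: 0.0869
```

Request:
send_rows:
  deltas:
    - {"tx":3.0,"ty":-0.7,"tz":0,"rx":0,"ry":0,"rz":0}
    - {"tx":6.0,"ty":-1.4,"tz":0,"rx":0,"ry":0,"rz":0}
    - {"tx":6.0,"ty":-1.4,"tz":0,"rx":0,"ry":0,"rz":0}

```text
time: 2.17
position: [0.4767, -0.3956, 0.1979]
tool_rot: [0.975, 0.223, 0.001, -0.001]
ft_force: [0.5, 0.7, 0.4]
grip_width: 0.0869
```

```bash
python3 b.py 1 wrist
```

```text
2.1667 [ 0.4767 -0.3956  0.1979] [0.9008 0.4343 0.0029] [0.4733 0.6658 0.3844]
wrist [ 0.5388 -0.3643  0.385 ]
elbow_block 0.89 [311.8 140.8] [ 0.5157 -0.3686  0.045 ]
elbow_tip 0.67 [311.8 142.9] [ 0.5103 -0.3703  0.    ]
barb_end 0.95 [316.7  84.7] [ 0.5727 -0.3474  0.045 ]
port 0.94 [198.7  22.4] [ 0.5814 -0.1865  0.    ]
port_mouth 0.78 [174.    5.4] [ 0.5792 -0.1854  0.06  ]
seal_top 0.67 [181.3   6.9] [ 0.5831 -0.184   0.0435]
pot 0.59 [409.6  46.7] [ 0.6661 -0.4272  0.    ]
```

View pics/wrist1.png

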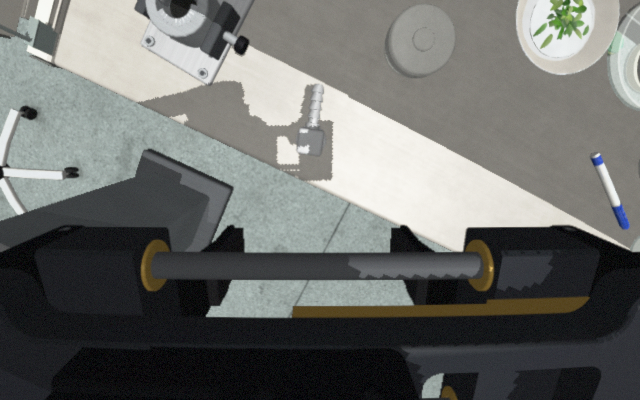

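The wrist view shows the elbow at (312,141) and its barb tip at (317,85), consistent with the other cameras. I'll move above it, align the yaw, and check again.

Request:
send_rows:
  deltas:
    - {"tx":2.5,"ty":-0.5,"tz":2,"rx":0,"ry":0,"rz":0.04}
    - {"tx":5.0,"ty":-1.1,"tz":4.5,"rx":0,"ry":0,"rz":0.085}
    - {"tx":5.0,"ty":-1.1,"tz":7,"rx":0,"ry":0,"rz":0.085}
    - {"tx":5.0,"ty":-1.1,"tz":9,"rx":0,"ry":0,"rz":0.085}
    - {"tx":5.0,"ty":-1.1,"tz":9,"rx":0,"ry":0,"rz":0.085}

```text
time: 3.08
position: [0.5104, -0.3659, 0.1033]
tool_rot: [0.984, 0.179, -0.003, -0.004]
ft_force: [-0.5, 0.0, -0.2]
grip_width: 0.0869
```

Request:
send_rows:
  deltas:
    - {"tx":0,"ty":0,"tz":0,"rx":0,"ry":0,"rz":0}
    - {"tx":0,"ty":0,"tz":0,"rx":0,"ry":0,"rz":0}

```text
time: 3.25
position: [0.5133, -0.3695, 0.1088]
tool_rot: [0.984, 0.178, 0.001, 0.001]
ft_force: [0.6, 0.6, 0.3]
grip_width: 0.0871
```

```bash
python3 b.py 2 wrist
python3 - <<'E'
from h import *
o=robot.get_obs();c=snap('wrist')
m=[r for r in robot.outline_of('elbow_block','wrist')]
print(len(m),m[0]['p'],m[0]['xy'])
px=m[0]['pixels'];np.save('m.npy',px)
ys,xs=np.where(px)
P=np.array([at_depth(c,(x,y)) for x,y in zip(xs,ys) if c['z_map'][y,x]>0])
t=P[(P[:,2]>.058)&(P[:,2]<.07)];print(len(t),t.mean(0) if len(t) else P[:,2].max())
if len(t)>5:
  (r)=cv2.minAreaRect((t[:,:2]*1000).astype(np.float32));print(r)
b=P[(P[:,2]>.042)&(P[:,2]<.056)&(np.hypot(*(P[:,:2]-t[:,:2].mean(0)).T)>.022)]
if len(b)>5:
  d=b.mean(0)-t.mean(0);print(len(b),np.degrees(np.arctan2(d[1],d[0])),cv2.fitLine((b[:,:2]*1000).astype(np.float32),2,0,.01,.01).ravel())
E
```

```text
3.25 [ 0.5133 -0.3695  0.1088] [0.9366 0.3504 0.0008] [0.5516 0.5798 0.3168]
wrist [ 0.5782 -0.3437  0.2958]
elbow_block 0.62 [316.7 198.4] [ 0.5151 -0.3673  0.045 ]
elbow_block 0.59 [120.3  41.3] [ 0.5822 -0.175   0.045 ]
elbow_tip 0.65 [316.7 186. ] [ 0.5162 -0.367   0.    ]
port 0.75 [158.8  56.4] [ 0.5819 -0.1835  0.    ]
port_mouth 0.68 [121.5  43.2] [ 0.5809 -0.1862  0.06  ]
seal_top 0.88 [136.   43.3] [ 0.5849 -0.1868  0.0435]
pot 0.9 [434.   61.9] [ 0.6671 -0.4286  0.    ]
1 0.7 [320.8, 191.5]
1113 [ 0.51585572 -0.36612682  0.06357618]
((515.0213623046875, -366.4637756347656), (27.93559455871582, 27.9751033782959), 17.023500442504883)
680 16.975325189403335 [ 9.6005744e-01  2.7980295e-01  5.5594495e+02 -3.5388919e+02]
```

View pics/wrist2.png

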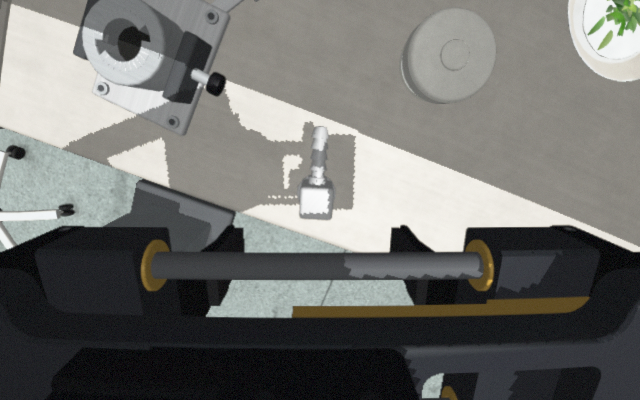

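The depth fit gives the block top at 27.9 x 28.0 mm, z 0.0636, centre (0.5150, -0.3665) and yaw 17.0°, all matching the given sizes. I'll measure the port from the current view before descending.

```bash
cat > p.py <<'E'
from h import *
import sys
from scipy.optimize import least_squares
for n in sys.argv[1:]:
    c=snap(n)
    zm=c['z_map'];K=c['intrinsics']
    vv,uu=np.mgrid[0:400,0:640]
    p=cv2.undistortPoints(np.stack([uu,vv],-1).reshape(-1,1,2).astype(float),np.array(K),np.array(c['distortion']))[:,0]
    P=np.c_[p,np.ones(len(p))]*zm.reshape(-1,1)
    P=P@c['W'][:3,:3].T+c['W'][:3,3]
    ok=(zm.ravel()>0)&(np.hypot(P[:,0]-.581,P[:,1]+.186)<.042)
    P=P[ok]
    t=P[(P[:,2]>.055)&(P[:,2]<.066)]
    print(n,len(t),np.median(t[:,2]))
    f=lambda q:(np.hypot(h[:,0]-q[0],h[:,1]-q[1])-.033)
    # outer circle: hull points
    h=cv2.convexHull((t[:,:2]).astype(np.float32))[:,0]
    s=least_squares(f,[.581,-.186],loss='soft_l1',f_scale=.0005);print('outer',s.x,np.abs(f(s.x)).max())
    # inner: pts per angle
    a=np.degrees(np.arctan2(t[:,1]-s.x[1],t[:,0]-s.x[0]));r=np.hypot(*(t[:,:2]-s.x).T)
    prof=[ (k,round(1000*float(np.percentile(r[(a>=k)&(a<k+6)],3)),1)) for k in range(-180,180,6) if ((a>=k)&(a<k+6)).sum()>2]
    print(prof)
    np.save('port_'+n+'.npy',t)
E
python3 p.py wrist top scene
python3 - <<'E'
import cv2
a=cv2.imread('pics/wrist2.png')
cv2.imwrite('pics/w2c.png',cv2.resize(a[0:140,60:240],None,fx=4.2,fy=4.2,interpolation=2))
E
```

```text
wrist 4673 0.0598752475974805
outer [ 0.58325582 -0.18610496] 0.00233602628280739
[(-180, 16.7), (-174, 16.3), (-168, 17.3), (-162, 16.0), (-156, 16.2), (-150, 15.5), (-144, 16.5), (-138, 16.0), (-132, 15.9), (-126, 16.0), (-120, 15.6), (-114, 15.5), (-108, 15.6), (-102, 16.2), (-96, 15.4), (-90, 16.1), (-84, 15.6), (-78, 15.9), (-72, 22.4), (-66, 21.8), (-60, 22.1), (-54, 22.1), (-48, 16.0), (-42, 15.5), (-36, 16.8), (-30, 15.9), (-24, 16.3), (-18, 16.2), (-12, 15.7), (-6, 15.6), (0, 15.6), (6, 15.0), (12, 15.2), (18, 15.4), (24, 15.6), (30, 15.5), (36, 15.5), (42, 15.6), (48, 15.5), (54, 15.3), (60, 15.2), (66, 15.2), (72, 15.4), (78, 14.9), (84, 15.3), (90, 15.2), (96, 15.6), (102, 15.3), (108, 20.8), (114, 21.5), (120, 21.5), (126, 21.7), (132, 15.9), (138, 15.8), (144, 15.4), (150, 15.6), (156, 15.5), (162, 16.1), (168, 15.5), (174, 16.1)]
top 675 0.06061080793943174
outer [ 0.58286445 -0.18571802] 0.0012982242924249876
[(-180, 15.7), (-174, 16.0), (-168, 18.4), (-162, 16.6), (-156, 17.3), (-150, 16.3), (-144, 17.8), (-138, 16.4), (-132, 17.2), (-126, 16.0), (-120, 17.1), (-114,
[... 770 characters left out ...]
50, 16.6), (-144, 15.3), (-138, 16.9), (-132, 16.9), (-126, 17.1), (-120, 18.7), (-114, 15.7), (-108, 15.2), (-102, 16.0), (-96, 15.7), (-90, 16.2), (-84, 15.7), (-78, 15.9), (-72, 18.7), (-66, 21.4), (-60, 21.2), (-54, 21.6), (-48, 16.2), (-42, 15.5), (-36, 16.1), (-30, 17.2), (-24, 15.7), (-18, 15.3), (-12, 16.0), (-6, 16.1), (0, 15.4), (6, 16.3), (12, 16.8), (18, 17.0), (24, 16.0), (30, 16.5), (36, 17.8), (42, 16.5), (48, 17.4), (54, 16.9), (60, 17.0), (66, 17.1), (72, 15.7), (78, 18.1), (84, 16.5), (90, 16.1), (96, 16.3), (102, 16.0), (108, 23.0), (114, 21.6), (120, 23.2), (126, 23.3), (132, 19.4), (138, 16.1), (144, 16.3), (150, 17.1), (156, 17.0), (162, 16.9), (168, 19.2), (174, 16.4)]
```

View pics/w2c.png

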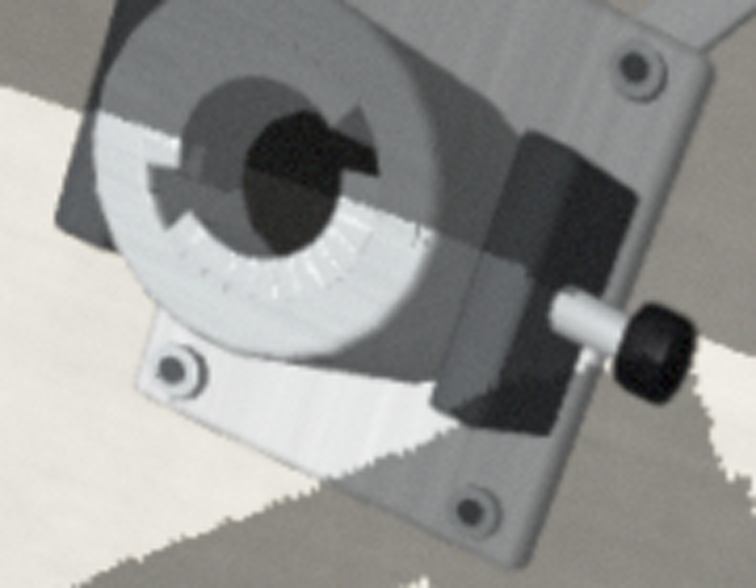

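The image shows the bore with slots at (345,140) and (165,190) in the crop. The depth profiles put the slots at -60° and 120° in world, so the barb should drop in at about +30°. The wrist view gives the port axis at (0.583, -0.186), within about 2 mm of the other cameras. Now I'll descend and grip.

Request:
send_rows:
  deltas:
    - {"tx":0.26,"ty":-0.2,"tz":1.5,"rx":0,"ry":0,"rz":0.06}
    - {"tx":0.26,"ty":-0.2,"tz":3.5,"rx":0,"ry":0,"rz":0.06}
    - {"tx":0.26,"ty":-0.2,"tz":5.5,"rx":0,"ry":0,"rz":0.06}
    - {"tx":0.26,"ty":-0.2,"tz":7.0,"rx":0,"ry":0,"rz":0.06}
    - {"tx":0.26,"ty":-0.2,"tz":7.5,"rx":0,"ry":0,"rz":0.06}

```text
time: 4.42
position: [0.5133, -0.3642, 0.0301]
tool_rot: [0.989, 0.149, -0.001, -0.002]
ft_force: [-0.2, 0.3, 0.1]
grip_width: 0.0867
```

Request:
send_rows:
  deltas:
    - {"tx":0,"ty":0,"tz":0,"rx":0,"ry":0,"rz":0}
    - {"tx":0,"ty":0,"tz":0,"rx":0,"ry":0,"rz":0}
    - {"tx":0,"ty":0,"tz":0,"rx":0,"ry":0,"rz":0}

```text
time: 4.67
position: [0.5154, -0.3664, 0.0339]
tool_rot: [0.989, 0.149, 0.001, 0.001]
ft_force: [0.6, 0.2, -0.8]
grip_width: 0.0874
```

```bash
python3 -c "
from h import *
o=robot.get_obs();R=Rn.from_quat(o['tool_rot']).as_matrix();print(o['time'],o['position'],np.degrees(np.arctan2(R[1,0],R[0,0])),R[:,2],o['ft_force'])
c=snap('wrist','wrist3.png')"
```

```text
4.6667 [ 0.51540888 -0.36638952  0.03385207] 17.120719672425107 [ 0.00158992 -0.00160906 -0.99999744] [ 0.55005295  0.19727862 -0.82956053]
```

View pics/wrist3.png

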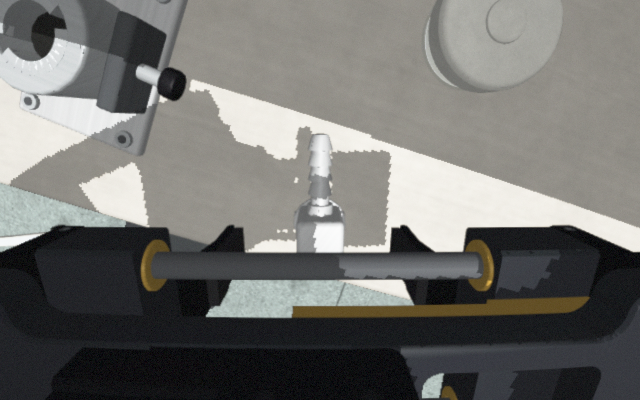

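The block at (320,230) is centred between the open fingers with the barb pointing up-image. Now I'll close with a modest grip and lift.

Request:
send_rows:
  deltas:
    - {"tx":0,"ty":0,"tz":0.2,"rx":0,"ry":0,"rz":0}
    - {"tx":0,"ty":0,"tz":0.2,"rx":0,"ry":0,"rz":0}
    - {"tx":0,"ty":0,"tz":0.2,"rx":0,"ry":0,"rz":0}
    - {"tx":0,"ty":0,"tz":0.2,"rx":0,"ry":0,"rz":0}
    - {"tx":0,"ty":0,"tz":0.2,"rx":0,"ry":0,"rz":0}
  claw: 2.0
  squeeze: 20

```text
time: 5.13
position: [0.5147, -0.3657, 0.031]
tool_rot: [0.989, 0.149, 0.0, 0.0]
ft_force: [-0.6, 1.1, 0.4]
grip_width: 0.0617
```

Request:
send_rows:
  deltas:
    - {"tx":0,"ty":0,"tz":0,"rx":0,"ry":0,"rz":0}
    - {"tx":0,"ty":0,"tz":0,"rx":0,"ry":0,"rz":0}
    - {"tx":0,"ty":0,"tz":0,"rx":0,"ry":0,"rz":0}
    - {"tx":0,"ty":0,"tz":0,"rx":0,"ry":0,"rz":0}
    - {"tx":0,"ty":0,"tz":0,"rx":0,"ry":0,"rz":0}

```text
time: 5.55
position: [0.5147, -0.3658, 0.0308]
tool_rot: [0.989, 0.149, 0.0, 0.0]
ft_force: [1.0, 0.2, 0.0]
grip_width: 0.0282
```

Gripped at 28.2 mm. Lifting.

Request:
send_rows:
  deltas:
    - {"tx":0,"ty":0,"tz":-0.8,"rx":0,"ry":0,"rz":0}
    - {"tx":0,"ty":0,"tz":-3,"rx":0,"ry":0,"rz":0}
    - {"tx":0,"ty":0,"tz":-6,"rx":0,"ry":0,"rz":0}
    - {"tx":0,"ty":0,"tz":-8.5,"rx":0,"ry":0,"rz":0}
    - {"tx":0,"ty":0,"tz":-10,"rx":0,"ry":0,"rz":0}

```text
time: 5.97
position: [0.5157, -0.3665, 0.134]
tool_rot: [0.989, 0.149, 0.001, 0.002]
ft_force: [0.2, -1.1, -0.6]
grip_width: 0.0274
```

Request:
send_rows:
  deltas:
    - {"tx":0,"ty":0,"tz":0,"rx":0,"ry":0,"rz":0}
    - {"tx":0,"ty":0,"tz":0,"rx":0,"ry":0,"rz":0}

```text
time: 6.13
position: [0.5149, -0.3659, 0.1317]
tool_rot: [0.989, 0.149, 0.001, 0.001]
ft_force: [-0.4, -0.2, -1.5]
grip_width: 0.0277
```

```bash
cat > blk.py <<'E'
from h import *
o=robot.get_obs();R=Rn.from_quat(o['tool_rot']).as_matrix();p=np.array(o['position'])
print(round(o['time'],2),p.round(4),'yaw',np.degrees(np.arctan2(R[1,0],R[0,0])).round(2),R[:,2].round(4),np.round(o['ft_force'],2),np.round(o['moment'],3),round(o['grip_width'],4))
E
cat > eb.py <<'E'
import blk
from h import *
import sys
# elbow pose in hand from the depth pictures: block top and barb around the TCP
o=robot.get_obs();p=np.array(o['position'])
for n in sys.argv[2:]:
    c=snap(n,n+sys.argv[1]+'.png')
    zm=c['z_map'];vv,uu=np.mgrid[0:400,0:640]
    m=robot.outline_of('elbow_block',n)
    if not m: print('none');continue
    m=m[0];px=m['pixels'];ys,xs=np.where(px&(zm>0))
    q=cv2.undistortPoints(np.c_[xs,ys].reshape(-1,1,2).astype(float),np.array(c['intrinsics']),np.array(c['distortion']))[:,0]
    P=(np.c_[q,np.ones(len(q))]*zm[ys,xs][:,None])@c['W'][:3,:3].T+c['W'][:3,3]
    np.save('eb_'+n+'.npy',P)
    d=P-p
    b=P[(np.hypot(d[:,0],d[:,1])>.022)&(np.hypot(d[:,0],d[:,1])<.07)&(d[:,2]>-.005)&(d[:,2]<.04)]
    print(n,m['p'],len(P),len(b))
    if len(b)>10:
        l=cv2.fitLine((b*1000).astype(np.float32),2,0,.01,.01).ravel()
        l[:3]*=np.sign(l[:3]@np.r_[b.mean(0)-p])
        print('barb yaw',np.degrees(np.arctan2(l[1],l[0])).round(2),'tilt',np.degrees(np.arcsin(l[2])).round(2),'max r',np.hypot(*(b-p)[:,:2].T).max().round(4), 'zmed-tcp',(np.median(b[:,2])-p[2]).round(4),'zmax',(b[:,2].max()-p[2]).round(4))
        s=np.array([-np.sin(np.arctan2(l[1],l[0])),np.cos(np.arctan2(l[1],l[0]))]);print('axis offset of barb line from TCP (+y elbow)',(l[3:5]/1000-p[:2])@s)
E
python3 eb.py 4 wrist top scene
```

```text
6.13 [ 0.5149 -0.3659  0.1317] yaw 17.12 [ 0.0013 -0.0013 -1.    ] [-0.36 -0.15 -1.51] [-0.019 -0.002  0.015] 0.0277
wrist 0.72 4015 1459
barb yaw 16.94 tilt -0.55 max r 0.0624 zmed-tcp 0.0195 zmax 0.023
axis offset of barb line from TCP (+y elbow) 0.001044397795052963
none
scene 0.42 86 80
barb yaw 13.78 tilt 4.52 max r 0.062 zmed-tcp 0.0126 zmax 0.0183
axis offset of barb line from TCP (+y elbow) 0.0074034356946178215
```

View pics/wrist4.png

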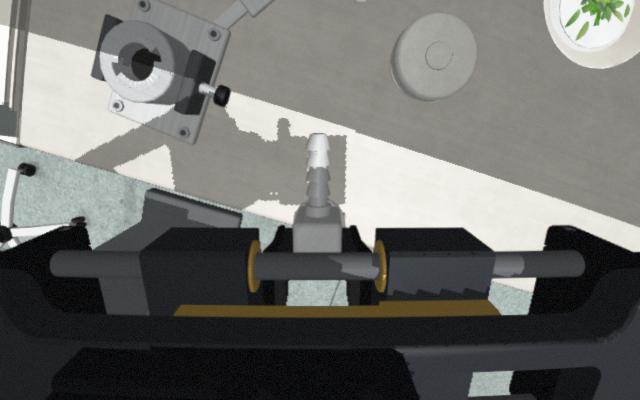

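The elbow hangs straight: barb yaw 16.9°, tilt under 1°, barb tip 62 mm from the TCP axis. I'll move beside the port with yaw 30° for a closer port and guide measurement.

Request:
send_rows:
  deltas:
    - {"tx":0.5,"ty":-3,"tz":0,"rx":0,"ry":0,"rz":-0.06}
    - {"tx":1.0,"ty":-6,"tz":0,"rx":0,"ry":0,"rz":-0.13}
    - {"tx":1.5,"ty":-9,"tz":0,"rx":0,"ry":0,"rz":-0.2}
    - {"tx":1.7,"ty":-10.5,"tz":0,"rx":0,"ry":0,"rz":-0.225}
    - {"tx":1.7,"ty":-10.5,"tz":0,"rx":0,"ry":0,"rz":-0.225}

```text
time: 6.85
position: [0.4982, -0.2561, 0.1299]
tool_rot: [0.966, 0.26, -0.001, -0.002]
ft_force: [0.7, -1.4, -1.4]
grip_width: 0.0281
```

Request:
send_rows:
  deltas:
    - {"tx":0,"ty":0,"tz":0,"rx":0,"ry":0,"rz":0}
    - {"tx":0,"ty":0,"tz":0,"rx":0,"ry":0,"rz":0}
    - {"tx":0,"ty":0,"tz":0,"rx":0,"ry":0,"rz":0}

```text
time: 7.1
position: [0.5008, -0.2621, 0.1309]
tool_rot: [0.966, 0.258, 0.0, 0.001]
ft_force: [0.4, -1.1, -0.9]
grip_width: 0.0278
```

```bash
python3 eb.py 5 wrist; python3 p.py wrist
python3 - <<'E'
from h import *
c=snap('wrist')
for l,z in dict(guide=0.,port_mouth=.06,port=0.).items():
    for r in robot.tip_of(l,'wrist')[:2]: print(l,r['p'],r['xy'],at_z(c,r['xy'],z))
m=robot.outline_of('guide','wrist')
if m:
    px=m[0]['pixels'];zm=c['z_map'];ys,xs=np.where(px&(zm>0))
    P=np.array([at_depth(c,(x,y)) for x,y in zip(xs,ys)])
    np.save('guide.npy',P)
    t=P[P[:,2]>.06];print('guide',m[0]['p'],len(P),P[:,2].max(),len(t),t.mean(0) if len(t) else '')
E
```

```text
7.1 [ 0.5008 -0.2621  0.1309] yaw 29.93 [ 0.0013 -0.0015 -1.    ] [ 0.39 -1.09 -0.91] [0.02  0.012 0.026] 0.0278
wrist 0.78 3869 1454
barb yaw 29.42 tilt -0.46 max r 0.0627 zmed-tcp 0.0196 zmax 0.0232
axis offset of barb line from TCP (+y elbow) 0.0014958636823353814
wrist 3914 0.05982138415960686
outer [ 0.58329895 -0.18551286] 0.001045325784123835
[(-180, 16.6), (-174, 16.3), (-168, 16.2), (-162, 16.1), (-156, 16.5), (-150, 16.6), (-144, 16.0), (-138, 16.3), (-132, 16.4), (-126, 16.1), (-120, 16.4), (-114, 16.3), (-108, 16.4), (-102, 16.5), (-96, 16.3), (-90, 16.5), (-84, 15.7), (-78, 16.6), (-72, 21.4), (-66, 21.1), (-60, 21.2), (-54, 21.5), (-48, 15.8), (-42, 15.5), (-36, 16.1), (-30, 15.8), (-24, 16.2), (-18, 15.9), (-12, 16.0), (-6, 15.7), (0, 15.6), (6, 14.9), (12, 15.1), (18, 15.0), (24, 14.8), (30, 14.8), (36, 14.8), (42, 14.8), (48, 14.7), (54, 14.8), (60, 14.7), (66, 15.0), (72, 15.6), (78, 15.5), (84, 15.7), (90, 16.0), (96, 15.3), (102, 15.3), (108, 21.5), (114, 21.4), (120, 21.2), (126, 21.7), (132, 19.6), (138, 15.7), (144, 16.1), (150, 16.5), (156, 16.3), (162, 16.3), (168, 16.3), (174, 16.7)]
guide 0.86 [398.6, 31.8] [ 0.67410056 -0.2530219   0.        ]
port_mouth 0.62 [288.6, 69.1] [ 0.58366086 -0.18524493  0.06      ]
port 0.63 [292.0, 80.9] [ 0.58088506 -0.18434666  0.        ]
guide 0.76 1523 0.10214681416757443 447 [ 0.67026114 -0.25786639  0.07972042]
```

View pics/wrist5.png

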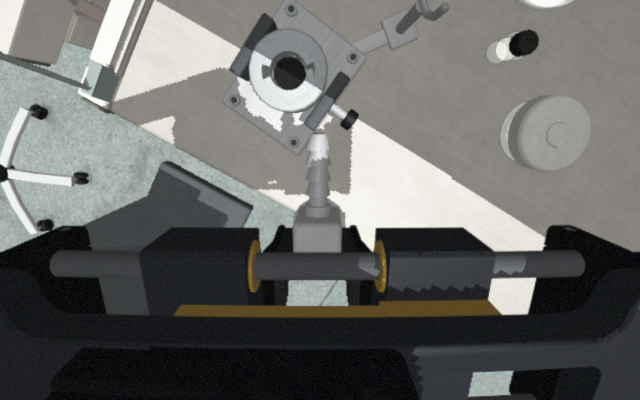

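The port, slots and guide fork are clear in the view. The rim fit is at (0.5833, -0.1855). The wrist camera shows a bias of about +1.3 mm along elbow +y, so I'll use (0.5833, -0.1865). Moving above the mouth with the tip about 20 mm clear.

Request:
send_rows:
  deltas:
    - {"tx":3.0,"ty":-0.7,"tz":0,"rx":0,"ry":0,"rz":-0.01}
    - {"tx":6.0,"ty":-1.4,"tz":0,"rx":0,"ry":0,"rz":-0.01}
    - {"tx":9.0,"ty":-2.0,"tz":0,"rx":0,"ry":0,"rz":-0.01}
    - {"tx":10.9,"ty":-2.4,"tz":0.5,"rx":0,"ry":0,"rz":-0.01}
    - {"tx":10.9,"ty":-2.4,"tz":1.5,"rx":0,"ry":0,"rz":-0.01}

```text
time: 7.92
position: [0.5866, -0.183, 0.1169]
tool_rot: [0.964, 0.265, 0.003, 0.001]
ft_force: [0.5, -0.7, -0.5]
grip_width: 0.0278
```

Request:
send_rows:
  deltas:
    - {"tx":0,"ty":0,"tz":0,"rx":0,"ry":0,"rz":0}
    - {"tx":0,"ty":0,"tz":0,"rx":0,"ry":0,"rz":0}
    - {"tx":0,"ty":0,"tz":0,"rx":0,"ry":0,"rz":0}

```text
time: 8.17
position: [0.5814, -0.1856, 0.1156]
tool_rot: [0.965, 0.263, -0.001, -0.0]
ft_force: [1.2, 0.1, -1.3]
grip_width: 0.0275
```

```bash
python3 blk.py
python3 - <<'E'
from h import *
for n in ['top','scene']:
    c=snap(n,n+'6.png');zm=c['z_map'];vv,uu=np.mgrid[0:400,0:640]
    q=cv2.undistortPoints(np.stack([uu,vv],-1).reshape(-1,1,2).astype(float),np.array(c['intrinsics']),np.array(c['distortion']))[:,0]
    P=(np.c_[q,np.ones(len(q))]*zm.reshape(-1,1))@c['W'][:3,:3].T+c['W'][:3,3]
    P=P[zm.ravel()>0]
    b=P[(np.hypot(P[:,0]-.583,P[:,1]+.186)<.09)&(P[:,2]>.003)&(P[:,2]<.014)]
    h=np.histogram(P[(np.hypot(P[:,0]-.583,P[:,1]+.186)<.085)][:,2],bins=np.arange(-.005,.03,.0025));print(h[0])
    print(n,len(b),cv2.minAreaRect((b[:,:2]*1000).astype(np.float32)))
a=cv2.imread('pics/top6.png')[130:250,210:370];b=cv2.imread('pics/scene6.png')[140:300,230:420]
cv2.imwrite('pics/t6.png',np.hstack([cv2.resize(a,(400,300),interpolation=2),cv2.resize(b,(400,300),interpolation=2)]))
E
```

```text
8.17 [ 0.5814 -0.1856  0.1156] yaw 30.53 [-1.2e-03  2.0e-04 -1.0e+00] [ 1.18  0.06 -1.29] [-0.041 -0.015  0.011] 0.0275
[ 27 288 486 140  19  99 183  69  16   6   1   1   3]
top 445 ((545.0952758789062, -207.33612060546875), (87.86686706542969, 165.76382446289062), 25.41290855407715)
[ 46 317 147  11  12  28  17   1   0   0   0   0   0]
scene 65 ((618.747314453125, -131.95693969726562), (10.671062469482422, 76.05099487304688), 52.404945373535156)
```

View pics/t6.png

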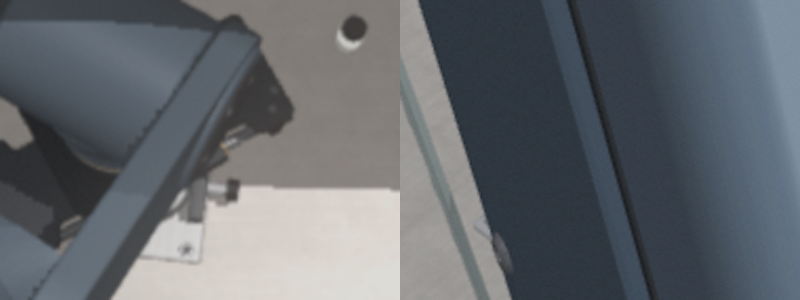

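The arm hides the port from both fixed cameras, so I'll go by feel. First I'll refine the guide direction from the saved wrist depth and let the arm settle.

Request:
send_rows:
  deltas:
    - {"tx":0,"ty":0,"tz":0,"rx":0,"ry":0,"rz":0}
    - {"tx":0,"ty":0,"tz":0,"rx":0,"ry":0,"rz":0}
    - {"tx":0,"ty":0,"tz":0,"rx":0,"ry":0,"rz":0}

```text
time: 8.52
position: [0.5822, -0.1855, 0.1161]
tool_rot: [0.965, 0.263, 0.0, 0.0]
ft_force: [0.7, -0.1, -1.0]
grip_width: 0.0278
```

```bash
python3 blk.py
python3 - <<'E'
import numpy as np,cv2
P=np.load('guide.npy')
c=np.array([.5833,-.1865])
for lo,hi in [(-.005,.02),(.02,.05),(.05,.075),(.075,.09),(.09,.11)]:
    t=P[(P[:,2]>lo)&(P[:,2]<hi)]
    if len(t): 
        r=cv2.minAreaRect((t[:,:2]*1000).astype(np.float32))
        d=np.array(r[0])/1000-c
        print(lo,len(t),t.mean(0).round(4),np.round(r[0],1),np.round(r[1],1),round(r[2],1),np.degrees(np.arctan2(d[1],d[0])).round(1),np.hypot(*d).round(4))
from h import *
c=snap('wrist','wrist7.png')
a=cv2.imread('pics/wrist5.png')
cv2.imwrite('pics/w5c.png',cv2.resize(a[0:160,220:460],None,fx=3.3,fy=3.3,interpolation=2))
E
```

```text
8.52 [ 0.5822 -0.1855  0.1161] yaw 30.54 [ 4.e-04 -2.e-04 -1.e+00] [ 0.74 -0.15 -1.03] [-0.022  0.013  0.05 ] 0.0278
-0.005 844 [ 0.674  -0.2525  0.006 ] [ 681.4 -255.5] [31.8 43.3] 57.5 -35.1 0.1199
0.02 170 [ 0.6723 -0.2517  0.0363] [ 673.1 -251.6] [9.8 5. ] 72.2 -35.9 0.1109
0.05 288 [ 0.6729 -0.2531  0.0664] [ 671.8 -254.8] [14.9 10.3] 29.7 -37.7 0.1118
0.075 104 [ 0.6674 -0.2618  0.082 ] [ 668.3 -261.5] [9.  4.7] 53.0 -41.4 0.1133
0.09 117 [ 0.6673 -0.2628  0.0976] [ 667.6 -263.3] [5.7 6.1] 10.6 -42.3 0.114
```

View pics/w5c.png

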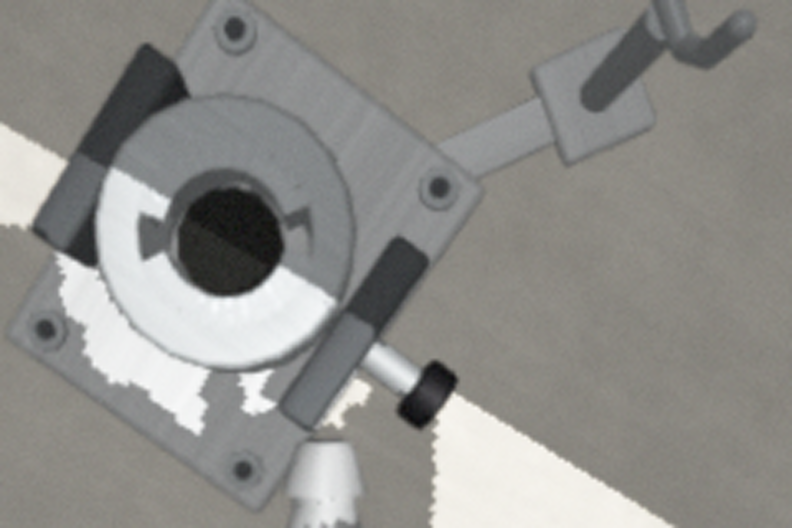

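View pics/wrist7.png

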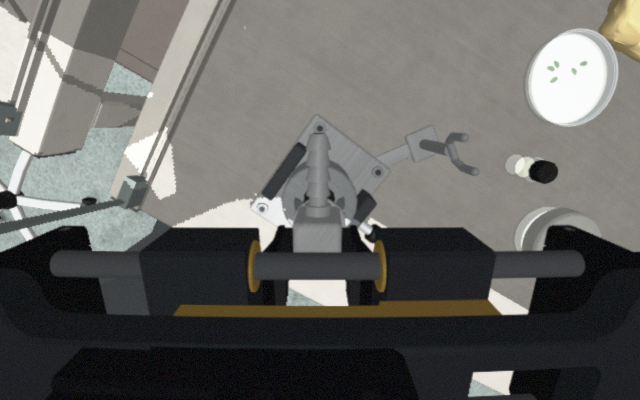

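In wrist7 the guide foot is at about (422,143), with both prongs at (463,137) and (475,172). I'll fit the guide direction from this view's depth.

```bash
python3 - <<'E'
from h import *
c=snap('wrist');zm=c['z_map'];o=robot.get_obs();print(o['position'])
vv,uu=np.mgrid[0:400,0:640]
q=cv2.undistortPoints(np.stack([uu,vv],-1).reshape(-1,1,2).astype(float),np.array(c['intrinsics']),np.array(c['distortion']))[:,0]
P=((np.c_[q,np.ones(len(q))]*zm.reshape(-1,1))@c['W'][:3,:3].T+c['W'][:3,3])[(zm.ravel()>0)]
ctr=np.array([.5833,-.1865])
g=P[np.hypot(P[:,0]-.675,P[:,1]+.252)<.05]
f=lambda X:(np.degrees(np.arctan2(X[1]-ctr[1],X[0]-ctr[0])).round(1),np.hypot(*(X[:2]-ctr)).round(4))
for lo,hi in [(.015,.05),(.05,.075),(.08,.09),(.09,.098),(.098,.106)]:
    t=g[(g[:,2]>lo)&(g[:,2]<hi)]
    r=cv2.minAreaRect((t[:,:2]*1000).astype(np.float32));print(lo,len(t),np.round(r[0],1),np.round(r[1],1),round(r[2],1),f(np.array(r[0])/1000))
t=g[g[:,2]>.092][:,:2]
_,lab,cen=cv2.kmeans((t*1000).astype(np.float32),2,None,(3,50,.01),5,cv2.KMEANS_PP_CENTERS)
print('prongs',cen,np.bincount(lab.ravel()),f(cen.mean(0)/1000)); d=cen[1]-cen[0];print('prong line',np.degrees(np.arctan2(d[1],d[0])),np.hypot(*d))
# foot base square
t=g[(g[:,2]>.004)&(g[:,2]<.014)]
print(np.histogram(g[:,2],np.arange(-.004,.02,.002)))
for r in robot.tip_of('guide','wrist')[:2]: X=at_z(c,r['xy'],0.);print('guide',r['p'],r['xy'],X,f(X))
# plate orientation by corner holes/edges
b=P[(np.hypot(P[:,0]-.583,P[:,1]+.186)<.08)&(P[:,2]>.004)&(P[:,2]<.016)];b=b[(b[:,0]>.6)]
print(np.median(b[:,2]),len(b));np.save('plate.npy',b)
for lab in ['port']:
  m=robot.outline_of(lab,'wrist'); print([ (k['p'],k['xy']) for k in m])
E
python3 - <<'E'
import cv2
a=cv2.imread('pics/wrist7.png')
cv2.imwrite('pics/w7c.png',cv2.resize(a[90:250,240:490],None,fx=3.2,fy=3.2,interpolation=2))
E
```

```text
[ 0.5823081  -0.18526182  0.11594448]
0.015 166 [ 655.  -241.9] [ 8.9 54.3] 66.0 (np.float64(-37.7), np.float64(0.0906))
0.05 309 [ 676.6 -251.6] [21.9 10.4] 69.2 (np.float64(-34.9), np.float64(0.1138))
0.08 96 [ 676.1 -251.7] [30.4  4.9] 53.5 (np.float64(-35.1), np.float64(0.1134))
0.09 96 [ 675.7 -251.6] [30.5  4.7] 54.3 (np.float64(-35.2), np.float64(0.113))
0.098 114 [ 676.4 -252.8] [30.9  6.6] 54.1 (np.float64(-35.5), np.float64(0.1143))
prongs [[ 645.18115 -230.36299]
 [ 633.3457  -240.93633]] [8773 3363] (np.float64(-41.3), np.float64(0.0745))
prong line -138.22362 15.870515
(array([  33, 3392, 2036,  268,  577,  267,   80,   35,   19,   10,   10]), array([-0.004, -0.002,  0.   ,  0.002,  0.004,  0.006,  0.008,  0.01 ,
        0.012,  0.014,  0.016,  0.018]))
guide 0.76 [422.0, 146.6] [ 0.67380648 -0.25474497  0.        ] (np.float64(-37.0), np.float64(0.1134))
0.00991212573765965 2757
[(0.86, [344.6, 172.2])]
```

View pics/w7c.png

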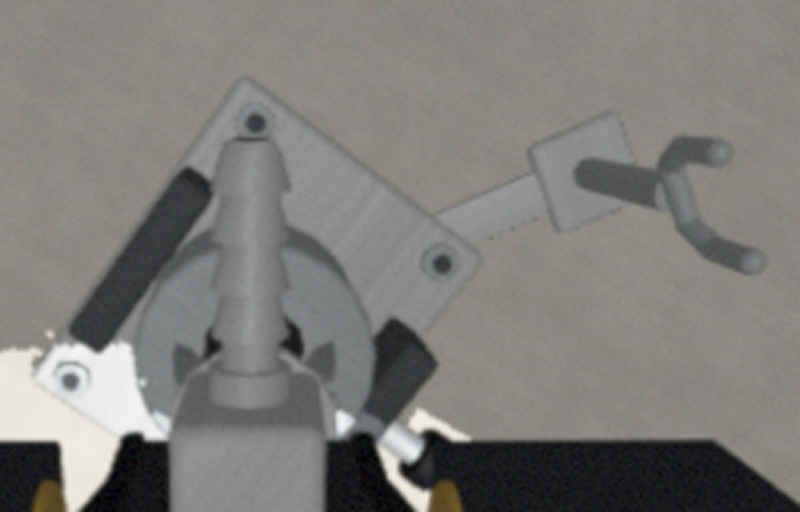

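The guide direction is about -35.5° world (prong centre and prong-line normal agree), and the slots sit symmetrically about the barb. I'll descend slowly and feel for contact.

Request:
send_rows:
  deltas:
    - {"tx":0,"ty":0.1,"tz":0.7,"rx":0,"ry":0,"rz":0}
    - {"tx":0,"ty":0.1,"tz":1.4,"rx":0,"ry":0,"rz":0}
    - {"tx":0,"ty":0.1,"tz":2.0,"rx":0,"ry":0,"rz":0}
    - {"tx":0,"ty":0.1,"tz":2.0,"rx":0,"ry":0,"rz":0}
    - {"tx":0,"ty":0.1,"tz":2.0,"rx":0,"ry":0,"rz":0}

```text
time: 9.13
position: [0.5823, -0.1855, 0.0947]
tool_rot: [0.965, 0.264, -0.001, -0.001]
ft_force: [-0.3, -0.0, -1.1]
grip_width: 0.028
```

Request:
send_rows:
  deltas:
    - {"tx":0,"ty":0,"tz":0.1,"rx":0,"ry":0,"rz":0}
    - {"tx":0,"ty":0,"tz":0.2,"rx":0,"ry":0,"rz":0}
    - {"tx":0,"ty":0,"tz":0.3,"rx":0,"ry":0,"rz":0}
    - {"tx":0,"ty":0,"tz":0.4,"rx":0,"ry":0,"rz":0}
    - {"tx":0,"ty":0,"tz":0.4,"rx":0,"ry":0,"rz":0}

```text
time: 9.55
position: [0.5828, -0.1858, 0.0917]
tool_rot: [0.965, 0.264, -0.0, -0.0]
ft_force: [0.2, 0.5, -0.8]
grip_width: 0.0277
```

```bash
python3 blk.py
```

```text
9.55 [ 0.5828 -0.1858  0.0917] yaw 30.59 [-1.e-04  0.e+00 -1.e+00] [ 0.22  0.49 -0.8 ] [-0.036  0.056 -0.027] 0.0277
```

Just above the mouth with no contact. Continuing by small steps.

Request:
send_rows:
  deltas:
    - {"tx":0,"ty":0,"tz":0.05,"rx":0,"ry":0,"rz":0}
    - {"tx":0,"ty":0,"tz":0.1,"rx":0,"ry":0,"rz":0}
    - {"tx":0,"ty":0,"tz":0.15,"rx":0,"ry":0,"rz":0}
    - {"tx":0,"ty":0,"tz":0.2,"rx":0,"ry":0,"rz":0}
    - {"tx":0,"ty":0,"tz":0.2,"rx":0,"ry":0,"rz":0}

```text
time: 9.97
position: [0.5828, -0.1858, 0.0897]
tool_rot: [0.965, 0.264, -0.0, -0.0]
ft_force: [-0.0, -0.7, -0.6]
grip_width: 0.0274
```

Request:
send_rows:
  deltas:
    - {"tx":0,"ty":0,"tz":0.05,"rx":0,"ry":0,"rz":0}
    - {"tx":0,"ty":0,"tz":0.1,"rx":0,"ry":0,"rz":0}
    - {"tx":0,"ty":0,"tz":0.15,"rx":0,"ry":0,"rz":0}
    - {"tx":0,"ty":0,"tz":0.2,"rx":0,"ry":0,"rz":0}
    - {"tx":0,"ty":0,"tz":0.2,"rx":0,"ry":0,"rz":0}

```text
time: 10.38
position: [0.5828, -0.1858, 0.0876]
tool_rot: [0.965, 0.264, -0.0, -0.0]
ft_force: [-0.1, -0.5, -0.7]
grip_width: 0.0277
```

The tip is about 3 mm inside with no contact. Next are the lugs.

Request:
send_rows:
  deltas:
    - {"tx":0,"ty":0,"tz":0.05,"rx":0,"ry":0,"rz":0}
    - {"tx":0,"ty":0,"tz":0.1,"rx":0,"ry":0,"rz":0}
    - {"tx":0,"ty":0,"tz":0.15,"rx":0,"ry":0,"rz":0}
    - {"tx":0,"ty":0,"tz":0.2,"rx":0,"ry":0,"rz":0}
    - {"tx":0,"ty":0,"tz":0.2,"rx":0,"ry":0,"rz":0}

```text
time: 10.8
position: [0.5828, -0.1858, 0.0856]
tool_rot: [0.965, 0.264, -0.0, -0.0]
ft_force: [0.2, 0.2, -1.6]
grip_width: 0.028
```

Request:
send_rows:
  deltas:
    - {"tx":0,"ty":0,"tz":0.03,"rx":0,"ry":0,"rz":0}
    - {"tx":0,"ty":0,"tz":0.06,"rx":0,"ry":0,"rz":0}
    - {"tx":0,"ty":0,"tz":0.1,"rx":0,"ry":0,"rz":0}
    - {"tx":0,"ty":0,"tz":0.1,"rx":0,"ry":0,"rz":0}

```text
time: 11.13
position: [0.5828, -0.1858, 0.0847]
tool_rot: [0.965, 0.264, -0.0, -0.0]
ft_force: [-0.3, -0.3, -1.6]
grip_width: 0.0273
```

```bash
python3 blk.py
```

```text
11.13 [ 0.5828 -0.1858  0.0847] yaw 30.59 [-1.e-04  1.e-04 -1.e+00] [-0.3  -0.26 -1.56] [-0.005 -0.033 -0.001] 0.0273
```

Request:
send_rows:
  deltas:
    - {"tx":0,"ty":0,"tz":0.03,"rx":0,"ry":0,"rz":0}
    - {"tx":0,"ty":0,"tz":0.06,"rx":0,"ry":0,"rz":0}
    - {"tx":0,"ty":0,"tz":0.1,"rx":0,"ry":0,"rz":0}
    - {"tx":0,"ty":0,"tz":0.1,"rx":0,"ry":0,"rz":0}

```text
time: 11.47
position: [0.5828, -0.1858, 0.0837]
tool_rot: [0.965, 0.264, -0.0, -0.0]
ft_force: [0.8, 0.9, -2.3]
grip_width: 0.0278
```

Request:
send_rows:
  deltas:
    - {"tx":0,"ty":0,"tz":0.03,"rx":0,"ry":0,"rz":0}
    - {"tx":0,"ty":0,"tz":0.06,"rx":0,"ry":0,"rz":0}
    - {"tx":0,"ty":0,"tz":0.1,"rx":0,"ry":0,"rz":0}
    - {"tx":0,"ty":0,"tz":0.1,"rx":0,"ry":0,"rz":0}

```text
time: 11.8
position: [0.5828, -0.1858, 0.0827]
tool_rot: [0.965, 0.264, -0.0, -0.0]
ft_force: [0.1, -0.4, -1.2]
grip_width: 0.0277
```

```bash
python3 blk.py
```

```text
11.8 [ 0.5828 -0.1858  0.0827] yaw 30.58 [-2.e-04  1.e-04 -1.e+00] [ 0.09 -0.39 -1.23] [-0.006 -0.025 -0.016] 0.0277
```

We're 2.6 mm past the rim-contact height with no force, so the lugs are in the slots. Down towards the seal (expected at TCP about 0.0743).

Request:
send_rows:
  deltas:
    - {"tx":0,"ty":0,"tz":0.1,"rx":0,"ry":0,"rz":0}
    - {"tx":0,"ty":0,"tz":0.2,"rx":0,"ry":0,"rz":0}
    - {"tx":0,"ty":0,"tz":0.3,"rx":0,"ry":0,"rz":0}
    - {"tx":0,"ty":0,"tz":0.4,"rx":0,"ry":0,"rz":0}
    - {"tx":0,"ty":0,"tz":0.4,"rx":0,"ry":0,"rz":0}

```text
time: 12.22
position: [0.5827, -0.1858, 0.0784]
tool_rot: [0.965, 0.264, -0.0, -0.0]
ft_force: [0.2, -0.2, -1.7]
grip_width: 0.0276
```

Request:
send_rows:
  deltas:
    - {"tx":0,"ty":0,"tz":0.05,"rx":0,"ry":0,"rz":0}
    - {"tx":0,"ty":0,"tz":0.1,"rx":0,"ry":0,"rz":0}
    - {"tx":0,"ty":0,"tz":0.15,"rx":0,"ry":0,"rz":0}
    - {"tx":0,"ty":0,"tz":0.2,"rx":0,"ry":0,"rz":0}
    - {"tx":0,"ty":0,"tz":0.2,"rx":0,"ry":0,"rz":0}

```text
time: 12.63
position: [0.5828, -0.1858, 0.0766]
tool_rot: [0.965, 0.264, -0.0, -0.0]
ft_force: [-0.7, 0.4, -1.1]
grip_width: 0.0279
```

```bash
python3 blk.py
```

```text
12.63 [ 0.5828 -0.1858  0.0766] yaw 30.58 [-2.e-04  1.e-04 -1.e+00] [-0.67  0.37 -1.06] [-0.015  0.098  0.004] 0.0279
```

Request:
send_rows:
  deltas:
    - {"tx":0,"ty":0,"tz":0.05,"rx":0,"ry":0,"rz":0}
    - {"tx":0,"ty":0,"tz":0.1,"rx":0,"ry":0,"rz":0}
    - {"tx":0,"ty":0,"tz":0.15,"rx":0,"ry":0,"rz":0}
    - {"tx":0,"ty":0,"tz":0.2,"rx":0,"ry":0,"rz":0}
    - {"tx":0,"ty":0,"tz":0.2,"rx":0,"ry":0,"rz":0}

```text
time: 13.05
position: [0.5828, -0.1858, 0.0746]
tool_rot: [0.965, 0.264, -0.0, -0.0]
ft_force: [-0.8, -0.2, -1.5]
grip_width: 0.0277
```

Request:
send_rows:
  deltas:
    - {"tx":0,"ty":0,"tz":0.02,"rx":0,"ry":0,"rz":0}
    - {"tx":0,"ty":0,"tz":0.04,"rx":0,"ry":0,"rz":0}
    - {"tx":0,"ty":0,"tz":0.04,"rx":0,"ry":0,"rz":0}

```text
time: 13.3
position: [0.5829, -0.1859, 0.0744]
tool_rot: [0.965, 0.264, 0.0, 0.0]
ft_force: [0.6, -0.1, -1.0]
grip_width: 0.0276
```

```bash
python3 blk.py
```

```text
13.3 [ 0.5829 -0.1859  0.0744] yaw 30.58 [ 1.e-04 -0.e+00 -1.e+00] [ 0.57 -0.12 -1.03] [ 0.017  0.013 -0.013] 0.0276
```

Request:
send_rows:
  deltas:
    - {"tx":0,"ty":0,"tz":0.02,"rx":0,"ry":0,"rz":0}
    - {"tx":0,"ty":0,"tz":0.04,"rx":0,"ry":0,"rz":0}
    - {"tx":0,"ty":0,"tz":0.06,"rx":0,"ry":0,"rz":0}
    - {"tx":0,"ty":0,"tz":0.06,"rx":0,"ry":0,"rz":0}

```text
time: 13.63
position: [0.583, -0.1859, 0.0741]
tool_rot: [0.965, 0.264, 0.0, 0.0]
ft_force: [0.7, 0.0, 1.5]
grip_width: 0.0278
```

```bash
python3 blk.py
```

```text
13.63 [ 0.583  -0.1859  0.0741] yaw 30.58 [ 3.e-04 -1.e-04 -1.e+00] [0.73 0.05 1.46] [0.053 0.121 0.023] 0.0278
```

Seal contact of about 2.6 N at a tip depth of 16.7 mm, as specified. Now I'll turn clockwise (+rz) through the free part.

Request:
send_rows:
  deltas:
    - {"tx":0,"ty":0,"tz":0,"rx":0,"ry":0,"rz":0.04}
    - {"tx":0,"ty":0,"tz":0,"rx":0,"ry":0,"rz":0.08}
    - {"tx":0,"ty":0,"tz":0,"rx":0,"ry":0,"rz":0.12}
    - {"tx":0,"ty":0,"tz":0,"rx":0,"ry":0,"rz":0.16}
    - {"tx":0,"ty":0,"tz":0,"rx":0,"ry":0,"rz":0.16}

```text
time: 14.05
position: [0.5829, -0.1858, 0.0739]
tool_rot: [0.983, 0.186, 0.0, -0.0]
ft_force: [0.0, 0.4, 0.4]
grip_width: 0.0276
```

```bash
python3 blk.py
```

```text
14.05 [ 0.5829 -0.1858  0.0739] yaw 21.38 [ 0.  0. -1.] [0.02 0.38 0.41] [0.05  0.115 0.013] 0.0276
```

Request:
send_rows:
  deltas:
    - {"tx":0,"ty":0,"tz":0,"rx":0,"ry":0,"rz":0.04}
    - {"tx":0,"ty":0,"tz":0,"rx":0,"ry":0,"rz":0.08}
    - {"tx":0,"ty":0,"tz":0,"rx":0,"ry":0,"rz":0.12}
    - {"tx":0,"ty":0,"tz":0,"rx":0,"ry":0,"rz":0.14}
    - {"tx":0,"ty":0,"tz":0,"rx":0,"ry":0,"rz":0.14}

```text
time: 14.47
position: [0.5834, -0.1856, 0.0737]
tool_rot: [0.993, 0.117, 0.001, -0.0]
ft_force: [1.6, 1.3, -1.3]
grip_width: 0.0274
```

```bash
python3 blk.py; python3 eb.py 8 wrist
```

```text
14.47 [ 0.5834 -0.1856  0.0737] yaw 13.42 [ 1.e-03  3.e-04 -1.e+00] [ 1.57  1.28 -1.31] [ 0.33  -0.302  0.045] 0.0274
14.47 [ 0.5834 -0.1856  0.0737] yaw 13.42 [ 1.e-03  3.e-04 -1.e+00] [ 1.57  1.28 -1.31] [ 0.33  -0.302  0.045] 0.0274
wrist 0.86 3840 1434
barb yaw 13.73 tilt 0.09 max r 0.0624 zmed-tcp 0.02 zmax 0.0233
axis offset of barb line from TCP (+y elbow) 0.000830667858067281
```

The elbow follows at barb yaw 13.7°, and a slight downward pull shows the ramp starting. From here I'll feed 0.6 mm per 10°.

Request:
send_rows:
  deltas:
    - {"tx":0,"ty":0,"tz":0.02,"rx":0,"ry":0,"rz":0.03}
    - {"tx":0,"ty":0,"tz":0.03,"rx":0,"ry":0,"rz":0.06}
    - {"tx":0,"ty":0,"tz":0.04,"rx":0,"ry":0,"rz":0.09}
    - {"tx":0,"ty":0,"tz":0.05,"rx":0,"ry":0,"rz":0.12}
    - {"tx":0,"ty":0,"tz":0.05,"rx":0,"ry":0,"rz":0.12}

```text
time: 14.98
position: [0.5835, -0.1856, 0.0733]
tool_rot: [0.998, 0.057, 0.001, -0.0]
ft_force: [1.8, 1.9, -0.1]
grip_width: 0.0277
```

```bash
python3 blk.py; python3 eb.py 9 wrist
```

```text
14.98 [ 0.5835 -0.1856  0.0733] yaw 6.53 [ 1.3e-03  3.0e-04 -1.0e+00] [ 1.79  1.9  -0.13] [ 0.559 -0.464  0.113] 0.0277
14.98 [ 0.5835 -0.1856  0.0733] yaw 6.53 [ 1.3e-03  3.0e-04 -1.0e+00] [ 1.79  1.9  -0.13] [ 0.559 -0.464  0.113] 0.0277
wrist 0.84 3887 1457
barb yaw 6.34 tilt 0.06 max r 0.0623 zmed-tcp 0.0201 zmax 0.0236
axis offset of barb line from TCP (+y elbow) 0.0009896599006141173
```

The wrist moment matches the ~2.6 N side force acting on the lever from the flange, so the port axis lies slightly to +x+y. I'll shift 0.7 mm that way while continuing.

Request:
send_rows:
  deltas:
    - {"tx":0.06,"ty":-0.05,"tz":0.01,"rx":0,"ry":0,"rz":0.03}
    - {"tx":0.06,"ty":-0.05,"tz":0.02,"rx":0,"ry":0,"rz":0.07}
    - {"tx":0.06,"ty":-0.05,"tz":0.035,"rx":0,"ry":0,"rz":0.11}
    - {"tx":0.06,"ty":-0.05,"tz":0.05,"rx":0,"ry":0,"rz":0.15}
    - {"tx":0.06,"ty":-0.05,"tz":0.05,"rx":0,"ry":0,"rz":0.15}

```text
time: 15.5
position: [0.5837, -0.1854, 0.0728]
tool_rot: [1.0, -0.018, 0.0, 0.0]
ft_force: [2.0, 0.9, -1.3]
grip_width: 0.0274
```

```bash
python3 blk.py; python3 eb.py 10 wrist
```

```text
15.5 [ 0.5837 -0.1854  0.0728] yaw -2.07 [ 6.e-04 -3.e-04 -1.e+00] [ 2.05  0.92 -1.26] [ 0.374 -0.418 -0.014] 0.0274
15.5 [ 0.5837 -0.1854  0.0728] yaw -2.07 [ 6.e-04 -3.e-04 -1.e+00] [ 2.05  0.92 -1.26] [ 0.374 -0.418 -0.014] 0.0274
wrist 0.64 3894 1448
barb yaw -2.56 tilt 0.24 max r 0.0621 zmed-tcp 0.02 zmax 0.0243
axis offset of barb line from TCP (+y elbow) 0.0009965716562803694
```

Request:
send_rows:
  deltas:
    - {"tx":0.05,"ty":-0.02,"tz":0.015,"rx":0,"ry":0,"rz":0.04}
    - {"tx":0.05,"ty":-0.02,"tz":0.03,"rx":0,"ry":0,"rz":0.08}
    - {"tx":0.05,"ty":-0.02,"tz":0.045,"rx":0,"ry":0,"rz":0.12}
    - {"tx":0.05,"ty":-0.02,"tz":0.055,"rx":0,"ry":0,"rz":0.16}
    - {"tx":0.05,"ty":-0.02,"tz":0.055,"rx":0,"ry":0,"rz":0.16}

```text
time: 16.02
position: [0.5841, -0.1854, 0.0723]
tool_rot: [0.995, -0.098, 0.0, 0.0]
ft_force: [2.0, 1.0, -0.8]
grip_width: 0.0278
```

```bash
python3 eb.py 11 wrist
```

```text
16.02 [ 0.5841 -0.1854  0.0723] yaw -11.21 [ 4.e-04 -5.e-04 -1.e+00] [ 2.04  0.98 -0.79] [ 0.293 -0.437  0.036] 0.0278
wrist 0.8 3859 1429
barb yaw -11.53 tilt 0.2 max r 0.062 zmed-tcp 0.02 zmax 0.0239
axis offset of barb line from TCP (+y elbow) 0.0007533663554798977
```

Request:
send_rows:
  deltas:
    - {"tx":0.03,"ty":-0.02,"tz":0.015,"rx":0,"ry":0,"rz":0.04}
    - {"tx":0.03,"ty":-0.02,"tz":0.03,"rx":0,"ry":0,"rz":0.08}
    - {"tx":0.03,"ty":-0.02,"tz":0.045,"rx":0,"ry":0,"rz":0.12}
    - {"tx":0.03,"ty":-0.02,"tz":0.055,"rx":0,"ry":0,"rz":0.16}
    - {"tx":0.03,"ty":-0.02,"tz":0.055,"rx":0,"ry":0,"rz":0.16}

```text
time: 16.53
position: [0.5844, -0.1853, 0.0718]
tool_rot: [0.984, -0.177, 0.0, 0.0]
ft_force: [2.9, -1.0, -0.2]
grip_width: 0.0273
```

```bash
python3 eb.py 12 wrist
```

```text
16.53 [ 0.5844 -0.1853  0.0718] yaw -20.37 [ 4.e-04 -6.e-04 -1.e+00] [ 2.91 -1.   -0.17] [ 0.178 -0.472  0.077] 0.0273
wrist 0.81 3911 1443
barb yaw -19.88 tilt -0.11 max r 0.0619 zmed-tcp 0.02 zmax 0.0233
axis offset of barb line from TCP (+y elbow) -0.00010792528618114857
```

Request:
send_rows:
  deltas:
    - {"tx":0.04,"ty":0.01,"tz":0.015,"rx":0,"ry":0,"rz":0.04}
    - {"tx":0.04,"ty":0.01,"tz":0.03,"rx":0,"ry":0,"rz":0.08}
    - {"tx":0.04,"ty":0.01,"tz":0.045,"rx":0,"ry":0,"rz":0.12}
    - {"tx":0.04,"ty":0.01,"tz":0.055,"rx":0,"ry":0,"rz":0.16}
    - {"tx":0.04,"ty":0.01,"tz":0.055,"rx":0,"ry":0,"rz":0.16}

```text
time: 17.05
position: [0.5848, -0.1855, 0.0713]
tool_rot: [0.967, -0.255, 0.0, 0.0]
ft_force: [2.5, 0.3, 0.7]
grip_width: 0.0277
```

```bash
python3 eb.py 13 wrist
```

```text
17.05 [ 0.5848 -0.1855  0.0713] yaw -29.53 [ 4.e-04 -5.e-04 -1.e+00] [2.55 0.29 0.7 ] [ 0.207 -0.434  0.065] 0.0277
wrist 0.8 4064 1462
barb yaw -29.47 tilt -0.16 max r 0.0618 zmed-tcp 0.0199 zmax 0.0234
axis offset of barb line from TCP (+y elbow) 1.4194370808695769e-06
```

View pics/wrist13.png

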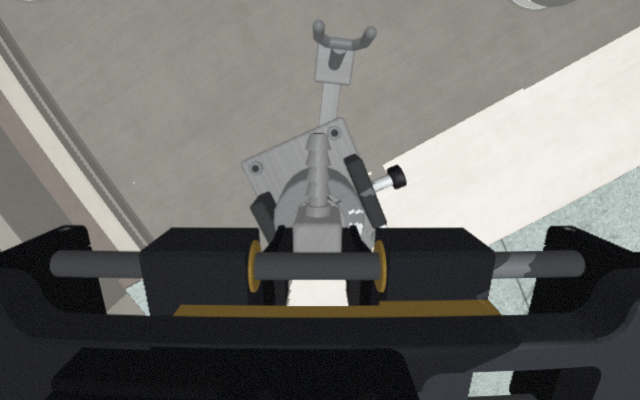

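The guide fork at (345,38) lies slightly right of the barb line at x=318, so a few more degrees clockwise are needed. I'll measure the exact amount in this view.

```bash
cat > g.py <<'E'
from h import *
import sys
ctr=np.array([float(sys.argv[2]),float(sys.argv[3])])
c=snap(sys.argv[1]);zm=c['z_map']
vv,uu=np.mgrid[0:400,0:640]
q=cv2.undistortPoints(np.stack([uu,vv],-1).reshape(-1,1,2).astype(float),np.array(c['intrinsics']),np.array(c['distortion']))[:,0]
P=((np.c_[q,np.ones(len(q))]*zm.reshape(-1,1))@c['W'][:3,:3].T+c['W'][:3,3])[(zm.ravel()>0)]
g=P[np.hypot(P[:,0]-.677,P[:,1]+.252)<.03]
for lo,hi in [(.08,.09),(.09,.098),(.098,.106)]:
    t=g[(g[:,2]>lo)&(g[:,2]<hi)]
    r=cv2.minAreaRect((t[:,:2]*1000).astype(np.float32));X=np.array(r[0])/1000
    print(lo,len(t),np.round(r[0],1),np.round(r[1],1),round(r[2],1),np.degrees(np.arctan2(X[1]-ctr[1],X[0]-ctr[0])).round(1),np.hypot(*(X-ctr)).round(4))
E
python3 g.py wrist .5848 -.1855
```

```text
0.08 124 [ 676.1 -252.1] [30.8  5.2] 54.3 -36.1 0.113
0.09 104 [ 676.4 -252.5] [31.2  5.9] 55.0 -36.2 0.1135
0.098 240 [ 676.  -252.4] [31.4  5.8] 54.8 -36.3 0.1131
```

Request:
send_rows:
  deltas:
    - {"tx":0.0,"ty":0.0,"tz":0.01,"rx":0,"ry":0,"rz":0.04}
    - {"tx":0.0,"ty":0.0,"tz":0.025,"rx":0,"ry":0,"rz":0.08}
    - {"tx":0.0,"ty":0.0,"tz":0.035,"rx":0,"ry":0,"rz":0.11}
    - {"tx":0.0,"ty":0.0,"tz":0.035,"rx":0,"ry":0,"rz":0.11}
    - {"tx":0.0,"ty":0.0,"tz":0.035,"rx":0,"ry":0,"rz":0.11}

```text
time: 17.62
position: [0.5849, -0.1854, 0.0709]
tool_rot: [0.952, -0.307, 0.0, 0.0]
ft_force: [2.6, -0.0, 0.1]
grip_width: 0.0277
```

```bash
python3 eb.py 14 wrist
```

```text
17.62 [ 0.5849 -0.1854  0.0709] yaw -35.8 [ 6.e-04 -4.e-04 -1.e+00] [ 2.63 -0.03  0.12] [ 0.138 -0.554  0.113] 0.0277
wrist 0.97 3868 1427
barb yaw -35.0 tilt 0.2 max r 0.0618 zmed-tcp 0.0201 zmax 0.0236
axis offset of barb line from TCP (+y elbow) -0.0007008949561238101
```

View pics/wrist14.png

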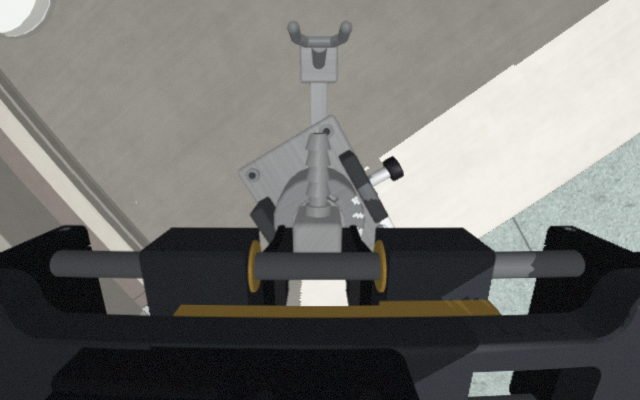

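The barb tip (318,135), link and fork centre (320,40) line up. The barb yaw is about -35.4° against the guide's -36°, and the tip is about 19.9 mm below the mouth. I'll relax the side force, release, then rise.

Request:
send_rows:
  deltas:
    - {"tx":0.05,"ty":-0.03,"tz":0,"rx":0,"ry":0,"rz":0}
    - {"tx":0.05,"ty":-0.03,"tz":0,"rx":0,"ry":0,"rz":0}

```text
time: 17.88
position: [0.585, -0.1854, 0.0708]
tool_rot: [0.951, -0.308, -0.0, 0.0]
ft_force: [1.6, -0.5, 1.3]
grip_width: 0.0278
```

Request:
send_rows:
  deltas:
    - {"tx":0,"ty":0,"tz":0,"rx":0,"ry":0,"rz":0}
    - {"tx":0,"ty":0,"tz":0,"rx":0,"ry":0,"rz":0}
    - {"tx":0,"ty":0,"tz":0,"rx":0,"ry":0,"rz":0}
    - {"tx":0,"ty":0,"tz":0,"rx":0,"ry":0,"rz":0}
    - {"tx":0,"ty":0,"tz":0,"rx":0,"ry":0,"rz":0}
  claw: 5.0

```text
time: 18.3
position: [0.5847, -0.185, 0.0705]
tool_rot: [0.951, -0.308, -0.001, -0.0]
ft_force: [0.4, -0.3, -0.6]
grip_width: 0.0479
```

```bash
python3 eb.py 15 wrist
```

```text
18.3 [ 0.5847 -0.185   0.0705] yaw -35.87 [-1.1e-03  5.0e-04 -1.0e+00] [ 0.41 -0.3  -0.62] [0.062 0.009 0.093] 0.0479
wrist 0.68 4095 1477
barb yaw -35.47 tilt -0.34 max r 0.0624 zmed-tcp 0.0203 zmax 0.0244
axis offset of barb line from TCP (+y elbow) -0.0010762286097943888
```

View pics/wrist15.png

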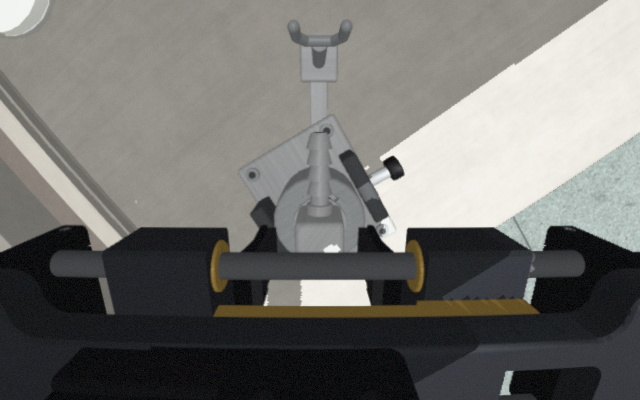

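The fingers are clear on both sides and the elbow stayed put. Rising straight up and backing away along tool -x.

Request:
send_rows:
  deltas:
    - {"tx":0,"ty":0,"tz":-1,"rx":0,"ry":0,"rz":0}
    - {"tx":0,"ty":0,"tz":-3,"rx":0,"ry":0,"rz":0}
    - {"tx":0,"ty":0,"tz":-6,"rx":0,"ry":0,"rz":0}
    - {"tx":0,"ty":0,"tz":-9,"rx":0,"ry":0,"rz":0}
    - {"tx":0,"ty":0,"tz":-12,"rx":0,"ry":0,"rz":0}

```text
time: 18.82
position: [0.5849, -0.1851, 0.1926]
tool_rot: [0.951, -0.308, -0.0, -0.0]
ft_force: [0.5, -0.2, 0.6]
grip_width: 0.0497
```

Request:
send_rows:
  deltas:
    - {"tx":-3,"ty":0,"tz":0,"rx":0,"ry":0,"rz":0}
    - {"tx":-6,"ty":0,"tz":0,"rx":0,"ry":0,"rz":0}
    - {"tx":-8,"ty":0,"tz":0,"rx":0,"ry":0,"rz":0}
    - {"tx":-8,"ty":0,"tz":0,"rx":0,"ry":0,"rz":0}
    - {"tx":-8,"ty":0,"tz":0,"rx":0,"ry":0,"rz":0}

```text
time: 19.23
position: [0.5201, -0.1379, 0.1918]
tool_rot: [0.951, -0.308, 0.001, 0.0]
ft_force: [1.7, -0.5, 1.1]
grip_width: 0.0499
```

Request:
send_rows:
  deltas:
    - {"tx":0,"ty":0,"tz":0,"rx":0,"ry":0,"rz":0}
    - {"tx":0,"ty":0,"tz":0,"rx":0,"ry":0,"rz":0}
    - {"tx":0,"ty":0,"tz":0,"rx":0,"ry":0,"rz":0}

```text
time: 19.48
position: [0.5214, -0.1392, 0.1908]
tool_rot: [0.951, -0.308, 0.001, 0.0]
ft_force: [-1.3, 0.3, 0.7]
grip_width: 0.05
```

```bash
python3 blk.py
python3 - <<'E'
from h import *
for n in ['wrist','scene']:
    c=snap(n,n+'16.png');zm=c['z_map']
    m=robot.outline_of('elbow_block',n); print(n,[(k['p'],k['xy']) for k in m])
    vv,uu=np.mgrid[0:400,0:640]
    q=cv2.undistortPoints(np.stack([uu,vv],-1).reshape(-1,1,2).astype(float),np.array(c['intrinsics']),np.array(c['distortion']))[:,0]
    P=((np.c_[q,np.ones(len(q))]*zm.reshape(-1,1))@c['W'][:3,:3].T+c['W'][:3,3]);P=P[zm.ravel()>0]
    r=np.hypot(P[:,0]-.584,P[:,1]+.186)
    t=P[(r<.03)&(P[:,2]>.095)&(P[:,2]<.115)];print('block top',len(t),np.median(t[:,2]),cv2.minAreaRect((t[:,:2]*1000).astype(np.float32)))
    rim=P[(r<.036)&(r>.022)&(P[:,2]>.05)&(P[:,2]<.067)];
    from scipy.optimize import least_squares
    h=cv2.convexHull(rim[:,:2].astype(np.float32))[:,0];f=lambda q:(np.hypot(h[:,0]-q[0],h[:,1]-q[1])-.033)
    print('rim',np.median(rim[:,2]),least_squares(f,[.584,-.186],loss='soft_l1',f_scale=.0005).x)
    A=np.c_[t[:,:2]-t[:,:2].mean(0),np.ones(len(t))];print('slope deg',np.degrees(np.linalg.lstsq(A,t[:,2],rcond=None)[0][:2]))
    for l,z in dict(barb_end=.0855,elbow_block=.0855,guide=0,pot=0,vial=0).items():
        for k in robot.tip_of(l,n)[:1]: print(l,k['p'],np.round(k['xy'],1),at_z(c,k['xy'],z).round(4))
E
python3 g.py wrist .584 -.186
```

```text
19.48 [ 0.5214 -0.1392  0.1908] yaw -35.9 [ 1.e-03 -6.e-04 -1.e+00] [-1.29  0.28  0.66] [ 0.066 -0.022  0.025] 0.05
wrist [(0.84, [320.7, 101.2])]
block top 1001 0.10423056600498831 ((585.8968505859375, -186.99880981445312), (27.255146026611328, 31.94001007080078), 53.94612503051758)
rim 0.05983632434420752 [ 0.58296116 -0.18523988]
slope deg [-0.97667788 -0.3523943 ]
barb_end 0.56 [315.9  40.7] [ 0.6348 -0.2201  0.0855]
elbow_block 0.7 [321.3 113.6] [ 0.5795 -0.1863  0.0855]
guide 0.78 [315.6  13.2] [ 0.6758 -0.2491  0.    ]
vial 0.55 [318.8 114.3] [ 0.5813 -0.1853  0.    ]
scene [(0.75, [305.1, 238.9])]
block top 103 0.10307972880757788 ((588.8634033203125, -182.12049865722656), (13.510436058044434, 28.808185577392578), 49.92166519165039)
rim 0.05912806280810645 [ 0.58380588 -0.18763103]
slope deg [ 7.55729135 -9.05524882]
barb_end 0.53 [291.1 213.6] [ 0.631  -0.199   0.0855]
elbow_block 0.8 [307.7 232. ] [ 0.5878 -0.1868  0.0855]
guide 0.38 [291.  213.5] [ 0.6802 -0.251  -0.    ]
0.08 0 [0. 0.] [0. 0.] 0.0 162.3 0.6129
0.09 0 [0. 0.] [0. 0.] 0.0 162.3 0.6129
0.098 0 [0. 0.] [0. 0.] 0.0 162.3 0.6129
```

View pics/wrist16.png

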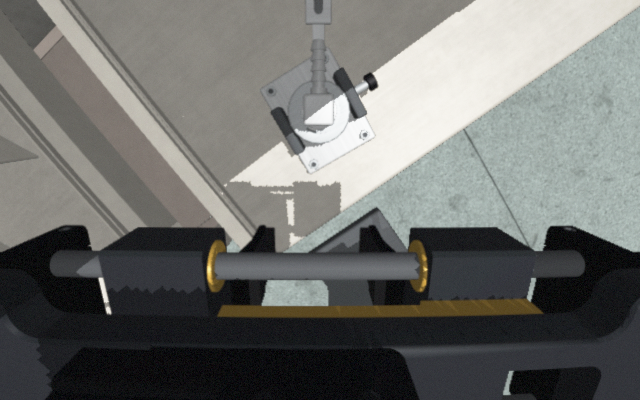

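The block top is at 0.1042, so the tip is about 19.6 mm below the rim (needs at least 17), and the barb lies along the line to the guide. One last upright and alignment check before handing in.

Run:
```python
from h import *
for n in ['wrist','top']:
    c=snap(n,n+'17.png');zm=c['z_map']
    vv,uu=np.mgrid[0:400,0:640]
    q=cv2.undistortPoints(np.stack([uu,vv],-1).reshape(-1,1,2).astype(float),np.array(c['intrinsics']),np.array(c['distortion']))[:,0]
    P=((np.c_[q,np.ones(len(q))]*zm.reshape(-1,1))@c['W'][:3,:3].T+c['W'][:3,3])
    r=np.hypot(P[:,0]-.584,P[:,1]+.186)
    mk=((r<.024)&(P[:,2]>.100)&(P[:,2]<.110)&(zm.ravel()>0)).reshape(400,640).astype(np.uint8)
    mk=cv2.erode(mk,np.ones((5,5),np.uint8)).ravel()>0
    t=P[mk]
    if len(t)>20:
        A=np.c_[t[:,:2]-t[:,:2].mean(0),np.ones(len(t))];s=np.linalg.lstsq(A,t[:,2],rcond=None)[0];print(n,len(t),t.mean(0).round(4),'slope',np.degrees(s[:2]).round(2))
        R=np.radians(-36);d=P-np.r_[t.mean(0)[:2],0]
        al=d[:,0]*np.cos(R)+d[:,1]*np.sin(R);ac=-d[:,0]*np.sin(R)+d[:,1]*np.cos(R)
        b=P[(al>.02)&(al<.066)&(np.abs(ac)<.012)&(P[:,2]>.083)&(P[:,2]<.098)]
        l=cv2.fitLine((b*1000).astype(np.float32),2,0,.01,.01).ravel();l[:3]*=np.sign(l[0]);print('barb',len(b),np.degrees(np.arctan2(l[1],l[0])).round(2),'tilt',np.degrees(np.arcsin(l[2])).round(2))
a=cv2.imread('pics/scene16.png')
cv2.imwrite('pics/s16.png',cv2.resize(a[130:310,240:460],None,fx=3.6,fy=3.3,interpolation=2)[:600,:800])
```

```text
wrist 756 [ 0.5843 -0.1858  0.1045] slope [-0.92 -1.03]
barb 654 -35.27 tilt -0.46
top 46 [ 0.5822 -0.1904  0.1058] slope [-1.97 -4.57]
barb 138 -35.45 tilt 0.98
```

View pics/s16.png

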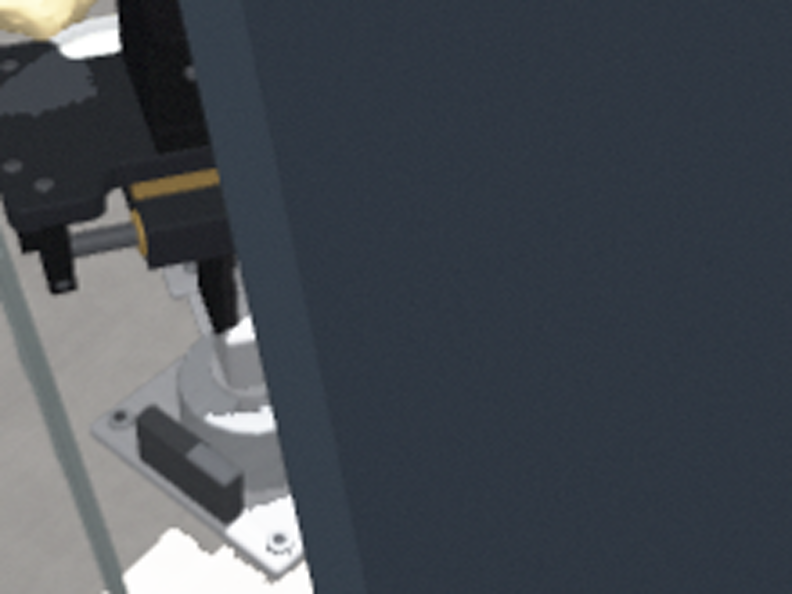

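The scene view is mostly hidden by the arm, but the block visible at crop (240,360) stands in the port. Both depth views put the barb at about -35.4° (guide about -36°). Handing in.

```bash
python3 -c "
from h import *
print(robot.hand_in()); o=robot.get_obs(); print(o['time'],o['ft_force'])"
```

```text
the job is handed in; nothing more can be done
None
the job is handed in; nothing more can be done
```

The elbow is threaded down on the seal with its barb pointing at the hose guide, released, and the job is handed in at about 20 s of the 72 s allowed. No verdict was reported.

I gripped the block on its flat faces, lined up the barb with the slots at +30° in the world frame, and lowered it until I felt the seal. I then turned it about 66° clockwise, feeding down with the ramp. The force readings taken after each step stayed at about 3 N or less.

**Last checks:**
- **Depth:** the elbow's lower end is about 19.6 mm below the mouth (at least 17 mm required).
- **Direction:** the barb fits at about -35.4° from two cameras, against -36° for the guide. The learned barb_end point gave -33.6°, which is still within tolerance.
- **Upright:** the wrist view shows a tilt of about 1°. The top-camera fit read up to 4.6° and the scene-camera fit up to 9°. The top fit had only 46 points and the scene fit only a sliver of the partly hidden block, so I did not rely on either.
- **Centring:** the block top appears about 1.4 mm from the rim centre, which is within calibration error. I did not measure the lower end directly.
- **Let go:** the gripper is open and clear of everything.
- **Pot and vial:** I did not re-measure them at the end. The final vial detection was a false one on the elbow. The arm's path stayed away from both.

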